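# Lock the display stand with the T-key

### The job

Take the T-handled hex key out of its wooden stand, put it down the hole in the foot of the jewellery display stand and, leaning on it only lightly, turn it until it drops into the hidden hex socket, then turn the lock screw clockwise until it stops. Never force the key or press hard on the display stand with it. Put the key back upright in its wooden stand, fully down, let go, and leave everything else where it is.

Things in the scene. Friction and masses are not known exactly. Their poses are not given: they have to be found in the camera images.
- key: Loose T-handled hex key, 100 mm tall, 0.15 to 0.3 kg. Origin at the centre of its shank's lower end, z up along the shank, x along the handle. Handle: black bar 70 mm (x) by 22 mm (y) by 22 mm high, 78 to 100 mm above the origin; pinch it across its 22 mm. Steel hex shank, 80 mm long. It starts standing in the wooden stand's hole, turned any way
- key_tip (a point): centre of the lower end of the key's shank (the key's origin). The shank is a hexagonal bar 17 mm across flats (19.6 mm across corners), flats facing the key's +-y; its lowest 2.5 mm are a round cone, 17 mm down to 13 mm across
- holder: wooden key stand, fixed, 90 x 70 x 50 mm block on a steel plate 110 x 90 x 6 mm; origin under its centre, z up. In its middle a round hole 21.8 mm across and 38 mm deep with a 45 degree funnel mouth 30 mm across, 4 mm deep
- holder_hole (a point): centre of the mouth of the wooden stand's hole, on its top face, 50 mm above the table; the key's tip rests on the hole's floor, 38 mm below the mouth and 12 mm above the table
- stand: grey jewellery display stand, fixed. Origin on the table under its screw hole, z up. Foot: block 84 x 84 x 60 mm centred on the origin, on a plate 16 mm thick from x = -55 to 180 mm, 100 mm wide. A steel post 18 mm thick, 140 mm high stands at x = 135 mm and carries a cross bar along y, 230 mm long, 132 mm high, with bangles hung on its ends
- screw_hole (a point): centre of the mouth of the round hole in the foot's top, 60 mm above the table, z up. 45 degree funnel mouth 30 mm across, 4 mm deep, then a bore 21.8 mm across. The screw's rim lies 22 mm below the mouth; in it a hex socket 18.2 mm across flats, 14 mm deep (floor 36 mm below the mouth), facing an unknown way. A key out of line sinks only its 2.5 mm cone below the rim
- screw (a joint): clockwise turn (from above) of the lock screw in rad: 0 as found, hard stop at 1.1. 0.15 Nm friction; stays where left; cannot turn anticlockwise from 0. It does not tell which way the socket faces. A key in line (within 8 degrees, every 60) drops in, with 8 degrees of play either way. Until then a light turn, best made anticlockwise, does not move the screw
- screw_spring (a joint): how far the lock screw is pressed down on its spring, in m, 0 at rest: it starts to sink at 3 N and gives 1 mm for each further 2.5 N; it should not be pressed more than 5 mm (15 N), nor the key twisted with over 1 Nm
- bead_bin: bystander: small clear bin 110 x 90 x 50 mm with bangles in it, origin under its centre (leave it alone)
- bangle: bystander: brass bangle lying flat, 68 mm across, 10 mm high, origin under its centre (leave it alone)
- tape_roll: bystander: card roll lying flat, 90 mm across, 45 mm high, origin under its centre (leave it alone)
- screwdriver: bystander: screwdriver lying on the table, origin under its centre (leave it alone)
- carton: bystander: small carton 90 x 120 x 60 mm, origin under its centre (leave it alone)
- jar: bystander: clear jar with a steel cap, 60 mm across, 80 mm high, origin under its centre (leave it alone)
- mug: bystander: white mug, 80 mm across, 90 mm high, origin under its centre (leave it alone)
Not all that is in view belongs to the job. Of the things shaped like the key, the bare steel one is meant.

How it is judged:
On the way, in this order (a step that is already met when the one before it is completed fails the run):
1. the key has dropped into the screw's socket (z of key_tip in the frame of screw_hole below -0.0325 m and horizontal distance between key_tip and screw_hole below 0.005 m), for 0.2 s.
2. the screw is turned clockwise to its stop with the key (all of step 1 and value of joint screw above 1 rad), for 0.1 s.
At the end, for the whole second after the job is handed in: the lock screw is left at or near its stop (turned more than 0.85 rad), and the key stands at rest in the wooden stand's hole: tip within 6 mm of the hole's axis and at least 34 mm below its mouth, leaning less than 0.15 rad (value of joint screw above 0.85 rad and horizontal distance between key_tip and holder_hole below 0.006 m and z of key_tip in the frame of holder_hole below -0.034 m and angle between key's own z axis and vertical below 0.15 rad and linear speed of key below 0.02 m/s); the robot touches nothing.
It fails at once if the screw is pressed down more than 5 mm on its spring (over 15 N) (value of joint screw_spring above 0.005 m).
It fails at once if the key is forced: its contact forces on the display stand and screw add up to more than 120 N (contact force between key and stand above 120 N).
It fails at once if a bystander is moved more than 20 mm (distance of any of bead_bin, bangle, tape_roll, screwdriver, carton, jar, mug from where it was at the start of the episode above 0.02 m).
It also fails if it takes over 72 s, if anything falls off the work surface, if the arm or the gripper's body presses on something with over 40 N, if the wrist force passes 120 N, or if a joint passes its speed limit or range.

### The arm

A 6-joint arm with a two-finger parallel gripper is mounted at the origin on the work surface. World frame = base frame: x ahead of the robot, y to its left, z up, the work surface at z = 0. Lengths are in m, angles in rad, forces in N, time in s.
With the tool pointing down it reaches from about 0.35 to 0.975 m from the base axis. Payload 7.1 kg.
Tool frame: the origin (TCP) lies between the finger pads; the fingertips stand 11 mm ahead of it and the grasp point (between the pads) lies 8 mm behind it; z points along the fingers, x is the direction in which the jaws open and shut, and the axes are right-handed (so a half turn about z gives the same grasp; the last joint's range is limited). The gripper opens to 88 mm and grips with 3 to 60 N. Pads are 20 mm wide; open, the fingers measure 115 mm over their backs; the gripper's body (75 mm by 178 mm) begins 61 mm behind the grasp point.
Start: joints at [-1.273, 0.423, 1.63, -0, 1.089, -0.019], TCP at [0.195, -0.594, 0.234] pointing down, gripper open.
Joint ranges: [-3, 3], [-0.9, 2.11], [0.09, 2.58], [-1.31, 4.45], [0.11, 2.69], [-2.54, 2.54]. Speed limits (rad/s): [2.39, 2.39, 3.01, 3.14, 3.14, 3.14].

### API

Orientations are given as a unit quaternion [w, x, y, z].
In Python, from plant import robot, viewer, job gives the robot as it stands.
- The arm moves only by the tool arm_command, never from a script. Its argument "moves" is a list of rows, each a list of 4 numbers: the shift along the tool's x, y, z in mm, then the turn about the tool's z in rad. In form: [[tx, ty, tz, spin], ...]. A call has 1 to 12 rows; each row is the pose to reach, as a shift and turn from the pose commanded when the call began, along the tool's axes at that moment; what a row does not reach only later rows make up. A row lasts 1/12 s, in which the tool goes at most 41.7 mm and 7.16 degrees, less where a joint would pass 70% of its speed; a pose out of reach is approached as far as the arm can. A call with a gripper value outside its range is refused whole. "jaw" is the closure in counts, from 0 (fully open) to 255 (shut), set as the call begins (left out, the last holds). The fingers move at their own pace and stop on an object; "force" is the grip in N (left out, the last holds). Time passes only in rows, so rows that repeat a pose let the fingers close. It gives the time, the measured TCP pose, the force and the opening at its end, in the units of the state.
- robot.state(): the state, without advancing time (a new reading comes with each control period).
- viewer.capture(name): name is "side" or "top"; returns (picture, depth): 480x640x3 uint8, blue, green, red; 480x640 float32, m along the optical axis (not along the pixel's ray), 0 where there is no reading.
- viewer.camera_model(name): a dict with "mtx" (3x3 intrinsics, pixels), "T" (4x4, takes a point from camera to world coordinates). Camera axes: x right, y down, z forward; pixel columns grow to the right and rows downward; lengths in m; the calibration is good to about 2 mm. A picture is of the moment at which its call begins. camera_model takes no time and is no camera call.
- job.job_done(): hands the job in, once; it reports no verdict.
The state is a dict: "clock": time; "joint_pos": joint angles; "dq": joint speeds; "effort": joint torques, N m; "tool_pos": TCP position; "orientation": TCP orientation; "contact_force": force on the tool from outside, world axes, zero at the start; "torque": the same for the moment, N m; "gripper_width": finger opening in m.
Only numpy, scipy, OpenCV 4.12 (cv2) and the standard library are available. Lean on these libraries where they do the work, as an engineer would, in place of code of your own. Each camera call takes 0.05 s, during which the arm holds its last target.

## Working session

There is one attempt and no reset: what is moved stays moved. The work goes in short steps, Python scripts to look and compute and a tool call to move; the robot and the scene stay as the last step left them, time stands still between calls to the robot, and variables do not carry over. Pictures are saved under pics/ and viewed, and the job is handed in when it is done.

Besides the shell and the picture viewer there is one more tool, called after "Call:" as name(argument=value, ...), one argument or row to a line, values as JSON. arm_command: Moves the arm, as the interface text tells. Its arguments: {"type":"object","properties":{"moves":{"type":"array"},"jaw":{"type":"number"},"force":{"type":"number"}},"required":["moves"]}

```bash
ls; mkdir -p pics; python3 - <<'E'
from plant import robot, viewer, job
import cv2, numpy as np
for n in("top","side"):
    p,d=viewer.capture(n); cv2.imwrite(f"pics/{n}0.png",p); np.save(f"pics/{n}0.npy",d)
    print(n,viewer.camera_model(n))
print(robot.state())
E
```

```text
pics
top {'mtx': array([[454.70067944,   0.        , 318.28639194],
       [  0.        , 454.70067944, 242.12321886],
       [  0.        ,   0.        ,   1.        ]]), 'T': array([[-0.02597912, -0.98904739,  0.145294  ,  0.43201306],
       [-0.99948922,  0.02840475,  0.0146448 , -0.01385445],
       [-0.01861144, -0.14483932, -0.98928013,  0.99194792],
       [ 0.        ,  0.        ,  0.        ,  1.        ]])}
side {'mtx': array([[575.91154718,   0.        , 315.36559316],
       [  0.        , 575.91154718, 232.92899897],
       [  0.        ,   0.        ,   1.        ]]), 'T': array([[ 0.98849689, -0.06687089,  0.13565466,  0.39365131],
       [-0.15095256, -0.49161653,  0.85762843, -1.02417522],
       [ 0.0093397 , -0.86824045, -0.49605574,  0.66849279],
       [ 0.        ,  0.        ,  0.        ,  1.        ]])}
{'clock': 0.1, 'joint_pos': array([-1.27301964e+00,  4.23763620e-01,  1.63054479e+00, -1.59321566e-05,
        1.08862705e+00, -1.89907153e-02]), 'dq': array([ 0.00088992, -0.00177715, -0.00305323, -0.00060373,  0.00143181,
        0.00026095]), 'effort': array([ 6.43356252e-04, -5.45610988e+01, -2.74324125e+01,  6.45754253e-02,
        1.88189844e-02,  1.87843703e-06]), 'tool_pos': array([ 0.19457662, -0.59345752,  0.23300696]), 'orientation': array([-3.98549902e-04,  8.09784806e-01, -5.86726612e-01, -5.40356771e-04]), 'contact_force': array([-0.31402107, -0.38954702, -0.55913471]), 'torque': array([-0.07342986, -0.00880245, -0.01599479]), 'gripper_width': 0.08797179851801165}
```

View pics/top0.png

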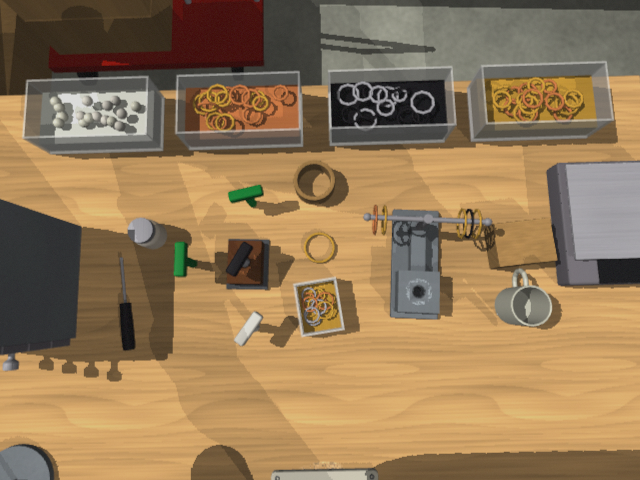

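View pics/side0.png

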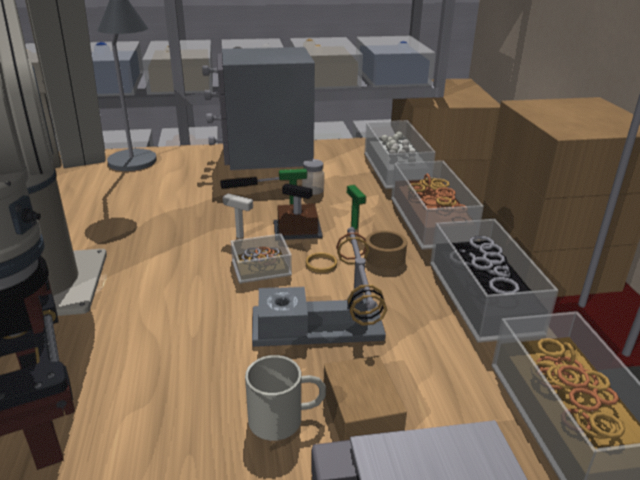

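Candidates for the key, in top-view pixels: black handle in the wooden block (239,260), green T (246,193), green T (181,259), white T (249,328). The one in the wooden stand fits the description; I'll check it in a close crop.

```bash
cat > h.py <<'E'
import numpy as np, cv2
from plant import robot, viewer, job
def world(n,u,v,d):
    m=viewer.camera_model(n);K=m["mtx"];T=m["T"]
    return T[:3,:3]@np.array([(u-K[0,2])/K[0,0]*d,(v-K[1,2])/K[1,1]*d,d])+T[:3,3]
def atz(n,u,v,z):
    m=viewer.camera_model(n);K=m["mtx"];T=m["T"]
    r=T[:3,:3]@np.array([(u-K[0,2])/K[0,0],(v-K[1,2])/K[1,1],1.])
    return T[:3,3]+r*(z-T[2,3])/r[2]
def cloud(n,d):
    m=viewer.camera_model(n);K=m["mtx"];T=m["T"]
    v,u=np.mgrid[:480,:640]
    P=np.stack([(u-K[0,2])/K[0,0]*d,(v-K[1,2])/K[1,1]*d,d],-1)
    return P@T[:3,:3].T+T[:3,3]
def proj(n,p):
    m=viewer.camera_model(n);K=m["mtx"];T=m["T"]
    c=T[:3,:3].T@(np.array(p)-T[:3,3]); q=K@c; return q[:2]/q[2]
E
python3 - <<'E'
from h import *
t=cv2.imread("pics/top0.png"); s=cv2.imread("pics/side0.png")
a=cv2.resize(t[220:300,195:295],None,fx=4,fy=4,interpolation=2)
b=cv2.resize(t[250:330,370:470],None,fx=4,fy=4,interpolation=2)
c=cv2.resize(s[165:245,250:350],None,fx=4,fy=4,interpolation=2)
d=cv2.resize(s[270:350,240:340],None,fx=4,fy=4,interpolation=2)
cv2.imwrite("pics/crop0.png",np.vstack([np.hstack([a,b]),np.hstack([c,d])])[:640])
cv2.imwrite("pics/crop0.png",cv2.resize(cv2.imread("pics/crop0.png"),(750,600)))
d=np.load("pics/top0.npy");C=cloud("top",d)
for u,v in [(239,260),(246,193),(181,259),(249,328),(260,245),(418,292),(405,275),(318,182),(410,245)]: print(u,v,C[v,u].round(4))
# key handle: mask
def rect(mask):
    p=C[mask]; xy=p[:,:2].astype(np.float32); r=cv2.minAreaRect(xy*1000); print(len(p),p.mean(0).round(4),p[:,2].min(),p[:,2].max(),r)
v,u=np.mgrid[:480,:640]
roi=(u>215)&(u<275)&(v>225)&(v<300)
rect(roi&(C[...,2]>.10))
rect(roi&(C[...,2]>.045)&(C[...,2]<.055))
roi=(u>380)&(u<450)&(v>255)&(v<325)
rect(roi&(C[...,2]>.055)&(C[...,2]<.065))
E
```

```text
239 260 [0.5307 0.1553 0.1094]
246 193 [0.6675 0.1428 0.1   ]
181 259 [0.5372 0.2729 0.0985]
249 328 [0.399  0.1375 0.1015]
260 245 [0.5682 0.1229 0.0469]
418 292 [ 0.4619 -0.2072  0.0231]
405 275 [ 0.496  -0.1754  0.0598]
318 182 [ 0.7151 -0.002  -0.0026]
410 245 [ 0.5611 -0.194   0.0331]
429 [0.5293 0.15   0.139 ] 0.10015505973874828 0.9919479176615494 ((481.0874938964844, 79.4080810546875), (209.45851135253906, 69.7140121459961), 55.84719467163086)
960 [0.5303 0.1516 0.0492] 0.04508522811439919 0.05478606932137298 ((533.50244140625, 156.35215759277344), (70.8142318725586, 88.87464904785156), 88.36103820800781)
1618 [ 0.4613 -0.2014  0.059 ] 0.05500865629105678 0.06389820616865638 ((461.67352294921875, -200.97625732421875), (84.65902709960938, 83.98081970214844), 85.92767333984375)
```

View pics/crop0.png

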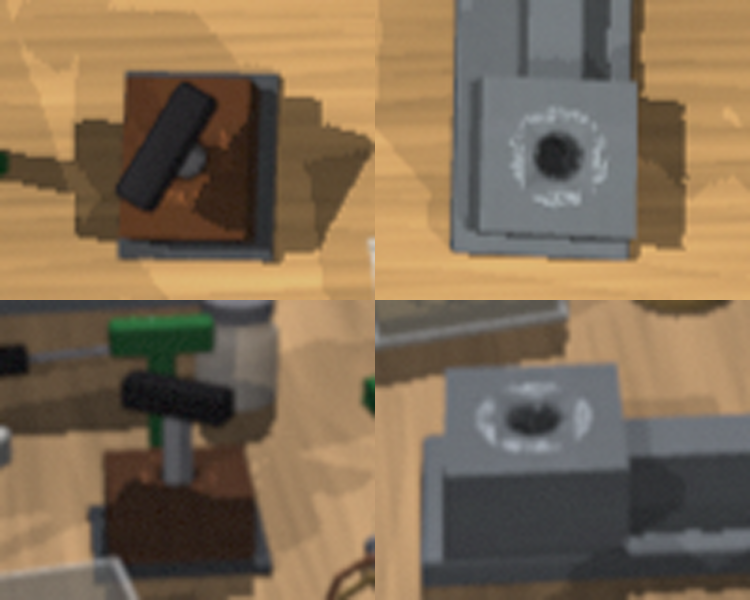

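The black-handled key with the bare steel shank stands in the wood block (crop 165,145 and 178,400). The screw hole is at about top (418.8,291.9). Next I measure both points.

```bash
python3 - <<'E'
from h import *
v,u=np.mgrid[:480,:640]
d=np.load("pics/top0.npy");C=cloud("top",d)
m=(u>215)&(u<275)&(v>225)&(v<300)&(C[...,2]>.100)&(C[...,2]<.12)
p=C[m];r=cv2.minAreaRect((p[:,:2]*1000).astype(np.float32));print(len(p),np.median(p[:,2]),r)
# top handle colour mask
t=cv2.imread("pics/top0.png"); 
hm=((t.max(2)<60)&(u>222)&(u<256)&(v>238)&(v<282)).astype(np.uint8)
k=cv2.connectedComponentsWithStats(hm);i=1+k[2][1:,4].argmax();print(k[2][i],k[3][i])
pts=np.argwhere(k[1]==i)[:,::-1]
w=np.array([atz("top",a,b,.112)[:2]*1000 for a,b in pts]);print(cv2.minAreaRect(w.astype(np.float32)))
# side depth check
ds=np.load("pics/side0.npy");S=cloud("side",ds)
m=(u>275)&(u<318)&(v>180)&(v<202)&(abs(S[...,2]-.111)<.004)&(abs(S[...,0]-.53)<.05)&(abs(S[...,1]-.153)<.05)
p=S[m];print(len(p));print(cv2.minAreaRect((p[:,:2]*1000).astype(np.float32)))
# foot in both, rect on top
for n,CC,roi in(("top",C,(u>380)&(u<450)&(v>255)&(v<325)),("side",S,(u>250)&(u<320)&(v>275)&(v<325))):
    p=CC[roi&(abs(CC[...,2]-.06)<.005)];print(n,len(p),np.median(p[:,2]),cv2.minAreaRect((p[:,:2]*1000).astype(np.float32)))
    p=CC[roi&(abs(CC[...,2]-.06)<.005)];
for n,CC,roi in(("top",C,(u>215)&(u<275)&(v>225)&(v<300)),("side",S,(u>260)&(u<330)&(v>190)&(v<245))):
    p=CC[roi&(abs(CC[...,2]-.05)<.004)];print(n,len(p),np.median(p[:,2]),cv2.minAreaRect((p[:,:2]*1000).astype(np.float32)))
print("hole top",atz("top",418.8,291.9,.056)*1000)
# side px of hole: crop (532-375)/3.75+240, (418-300)/3.75+270
print("hole side",atz("side",(532-375)/3.75+240,(418-300)/3.75+270,.056)*1000)
E
```

```text
415 0.11054163042540155 ((533.2787475585938, 156.2353515625), (22.78887367248535, 69.82467651367188), 58.17068099975586)
[226 242  30  39 581] [242.0757315  261.28915663]
((530.8629760742188, 145.40704345703125), (60.139095306396484, 68.8923110961914), 77.22826385498047)
159
((536.8643188476562, 153.4175262451172), (26.081523895263672, 67.89038848876953), 60.25773239135742)
top 1618 0.05901234238684616 ((461.673583984375, -200.9762420654297), (84.65904998779297, 83.98084259033203), 85.92771911621094)
side 1377 0.059492842500372345 ((465.2432861328125, -202.07757568359375), (89.30902099609375, 83.89636993408203), 85.9649658203125)
top 933 0.04922915324511645 ((533.3623046875, 156.3610076904297), (70.76644134521484, 88.68329620361328), 88.26057434082031)
side 620 0.04942008278357207 ((520.6130981445312, 105.15721130371094), (203.06385803222656, 103.71803283691406), 70.9975814819336)
hole top [ 461.01994456 -202.28413198   56.        ]
hole side [ 465.32063646 -199.34888627   56.        ]
```

```bash
cat >> h.py <<'E'
from scipy.spatial.transform import Rotation as Ro
def pose():
    s=robot.state();q=s["orientation"];R=Ro.from_quat([q[1],q[2],q[3],q[0]]).as_matrix()
    return s,s["tool_pos"],R
def rel(target,ang):
    "shift in tool mm & spin to reach world xyz (m) with tool x at world angle deg"
    s,p,R=pose(); a=np.degrees(np.arctan2(R[1,0],R[0,0]))
    sh=R.T@(np.array(target)-p)*1000; sp=np.radians((a-ang+180)%360-180)
    print("t",s["clock"],"p",(p*1000).round(1),"ang",round(a,2),"q6",s["joint_pos"][5].round(3),"F",s["contact_force"].round(1),"M",s["torque"].round(2),"w",round(s["gripper_width"]*1000,1)); print("tool z",R[:,2].round(4)); print("shift",sh.round(1),"spin",round(sp,4))
E
python3 -c "
from h import *
rel([.534,.1555,.24],58.5)"
```

```text
t 0.1 p [ 194.6 -593.5  233. ] ang -71.85 q6 -0.019 F [-0.3 -0.4 -0.6] M [-0.07 -0.01 -0.02] w 88.0
tool z [-4.0e-04  1.3e-03 -1.0e+00]
shift [-606.  -555.8   -6.2] spin -2.275
```

Call:
arm_command(
  moves=[
    [-30,-28,-6,-0.1],
    [-65,-60,-6,-0.22],
    [-100,-92,-6,-0.34],
    [-130,-120,-6,-0.46],
    [-160,-148,-6,-0.58],
    [-190,-175,-6,-0.7],
    [-220,-202,-6,-0.82],
    [-250,-229,-6,-0.94],
    [-280,-257,-6,-1.06],
    [-310,-284,-6,-1.18],
    [-340,-312,-6,-1.3],
    [-370,-340,-6,-1.42],
  ],
  jaw=0,
  force=30,
)

```text
clock: 1.1
tool_pos: [0.4014, -0.1372, 0.2397]
orientation: [0.0, 0.996, 0.086, 0.0]
contact_force: [1.1, -0.7, 0.0]
gripper_width: 0.0878
```

```bash
python3 -c "
from h import *
rel([.534,.1555,.24],58.5)"
```

```text
t 1.1 p [ 401.4 -137.2  239.7] ang 9.84 q6 -0.529 F [ 1.1 -0.7  0. ] M [-0.08 -0.12 -0.  ] w 87.8
tool z [ 1.e-04 -0.e+00 -1.e+00]
shift [ 180.7 -265.7   -0.3] spin -0.8494
```

Call:
arm_command(
  moves=[
    [20,-30,0,-0.1],
    [40,-58,0,-0.2],
    [60,-88,0,-0.3],
    [80,-118,0,-0.4],
    [100,-147,0,-0.5],
    [120,-176,0,-0.6],
    [140,-206,0,-0.7],
    [160,-235,0,-0.8],
    [172,-252,0,-0.84],
    [172,-252,0,-0.84],
    [172,-252,0,-0.84],
    [172,-252,0,-0.84],
  ],
)

```text
clock: 2.1
tool_pos: [0.5284, 0.1371, 0.2392]
orientation: [-0.0, 0.876, 0.482, -0.001]
contact_force: [0.0, 0.2, 0.2]
gripper_width: 0.088
```

```bash
python3 - <<'E'
from h import *
rel([.534,.1555,.24],58.5)
t,_=viewer.capture("top");s,_=viewer.capture("side")
a=cv2.resize(t[200:300,170:303],None,fx=3,fy=3,interpolation=2)
c=cv2.resize(s[125:245,220:380],None,fx=2.5,fy=2.5,interpolation=2)
cv2.imwrite("pics/a1.png",np.hstack([a,c]))
E
```

```text
t 2.1 p [528.4 137.1 239.2] ang 57.59 q6 -0.773 F [0.  0.2 0.2] M [-0.04 -0.13 -0.03] w 88.0
tool z [-1.5e-03 -6.0e-04 -1.0e+00]
shift [18.6 -5.1 -0.8] spin -0.0159
```

View pics/a1.png

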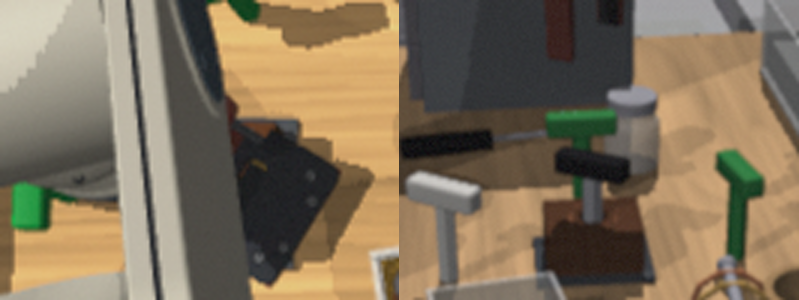

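The arm hides the top view; the side view (crop 592,165) shows the key untouched. I'll centre over it and go down.

Call:
arm_command(
  moves=[
    [10,-3,0,-0.016],
    [18.6,-5.1,5,-0.016],
    [18.6,-5.1,25,-0.016],
    [18.6,-5.1,50,-0.016],
    [18.6,-5.1,70,-0.016],
    [18.6,-5.1,85,-0.016],
    [18.6,-5.1,85,-0.016],
    [18.6,-5.1,85,-0.016],
  ],
)

```text
clock: 2.87
tool_pos: [0.5345, 0.1563, 0.154]
orientation: [-0.0, 0.872, 0.489, -0.001]
contact_force: [0.6, 0.4, -0.5]
gripper_width: 0.088
```

```bash
python3 - <<'E'
from h import *
rel([.534,.1555,.093],58.5)
s,_=viewer.capture("side")
c=cv2.resize(s[105:245,210:370],None,fx=4,fy=4,interpolation=2)
cv2.imwrite("pics/a2.png",c)
E
```

```text
t 2.8667 p [534.5 156.3 154. ] ang 58.55 q6 -0.759 F [ 0.6  0.4 -0.5] M [ 0.04 -0.15  0.05] w 88.0
tool z [-1.7e-03 -4.0e-04 -1.0e+00]
shift [-0.9  0.1 61. ] spin 0.0008
```

View pics/a2.png

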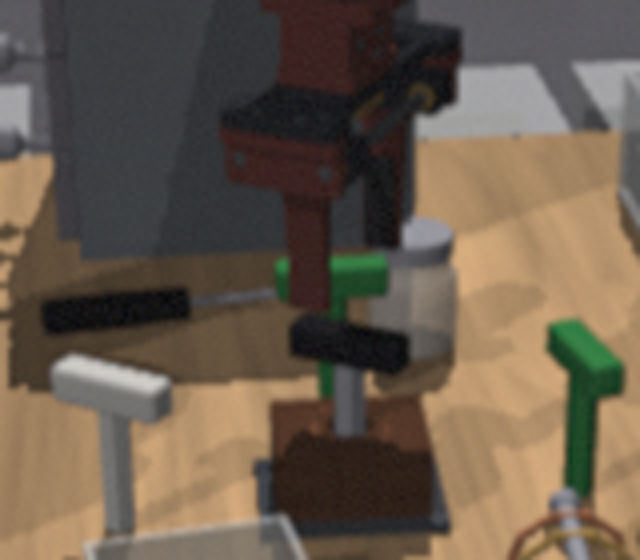

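Call:
arm_command(
  moves=[
    [-0.5,0,25,0],
    [-0.5,0,45,0],
    [-0.5,0,58,0],
    [-0.5,0,61,0],
    [-0.5,0,61,0],
    [-0.5,0,61,0],
  ],
)

```text
clock: 3.42
tool_pos: [0.5355, 0.1561, 0.0949]
orientation: [0.0, 0.872, 0.489, 0.001]
contact_force: [0.6, -0.4, 0.2]
gripper_width: 0.0876
```

Call:
arm_command(
  moves=[
    [0,0,0,0],
    [0,0,0,0],
    [0,0,0,0],
    [0,0,0,0],
    [0,0,0,0],
    [0,0,0,0],
    [0,0,0,0],
    [0,0,0,0],
    [0,0,0,0],
    [0,0,0,0],
  ],
  jaw=255,
  force=30,
)

```text
clock: 4.25
tool_pos: [0.5346, 0.1557, 0.0936]
orientation: [-0.0, 0.872, 0.489, -0.0]
contact_force: [-0.2, 0.5, 0.2]
gripper_width: 0.0242
```

```bash
python3 - <<'E'
from h import *
rel([.534,.1555,.093],58.5)
s,_=viewer.capture("side")
c=cv2.resize(s[105:245,210:370],None,fx=4,fy=4,interpolation=2)
cv2.imwrite("pics/a3.png",c)
E
```

```text
t 4.25 p [534.6 155.7  93.6] ang 58.56 q6 -0.76 F [-0.2  0.5  0.2] M [ 0.04 -0.15 -0.  ] w 24.2
tool z [-1.e-04 -0.e+00 -1.e+00]
shift [-0.5 -0.4  0.6] spin 0.001
```

View pics/a3.png

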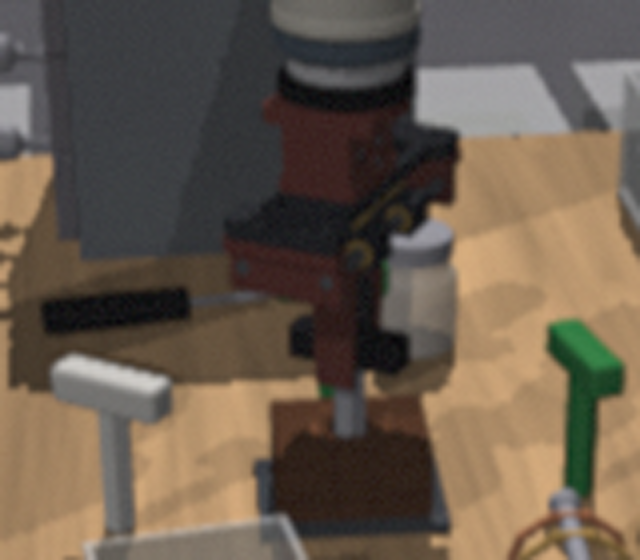

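The finger spans the handle's middle (crop 335,340). Width 24.2 mm may mean it is still closing, so I settle a bit longer.

Call:
arm_command(
  moves=[
    [0,0,0,0],
    [0,0,0,0],
    [0,0,0,0],
    [0,0,0,0],
  ],
)

```text
clock: 4.63
tool_pos: [0.5346, 0.1558, 0.0936]
orientation: [-0.0, 0.872, 0.489, -0.0]
contact_force: [-0.4, -0.2, -1.0]
gripper_width: 0.0217
```

```bash
python3 - <<'E'
from h import *
rel([.534,.1555,.24],58.5)
E
```

```text
t 4.6333 p [534.6 155.8  93.6] ang 58.56 q6 -0.76 F [-0.4 -0.2 -1. ] M [-0.04 -0.11  0.01] w 21.7
tool z [-0.  0. -1.]
shift [  -0.5   -0.4 -146.4] spin 0.001
```

Call:
arm_command(
  moves=[
    [0,0,-8,0],
    [0,0,-20,0],
    [0,0,-35,0],
    [0,0,-50,0],
    [0,0,-70,0],
    [0,0,-95,0],
    [0,0,-120,0],
    [0,0,-140,0],
    [0,0,-147,0],
    [0,0,-147,0],
    [0,0,-147,0],
  ],
  force=40,
)

```text
clock: 5.55
tool_pos: [0.5343, 0.1557, 0.2407]
orientation: [0.0, 0.872, 0.489, 0.0]
contact_force: [-0.4, -0.2, -2.0]
gripper_width: 0.0224
```

```bash
python3 - <<'E'
from h import *
rel([.463,-.2015,.24],20)
s,_=viewer.capture("side")
c=cv2.resize(s[65:245,210:370],None,fx=3.3,fy=3.3,interpolation=2)
cv2.imwrite("pics/a4.png",c)
E
```

```text
t 5.55 p [534.3 155.7 240.7] ang 58.56 q6 -0.76 F [-0.4 -0.2 -2. ] M [ 0.05 -0.12 -0.02] w 22.4
tool z [ 2.e-04  0.e+00 -1.e+00]
shift [-341.9  125.5    0.7] spin 0.673
```

View pics/a4.png

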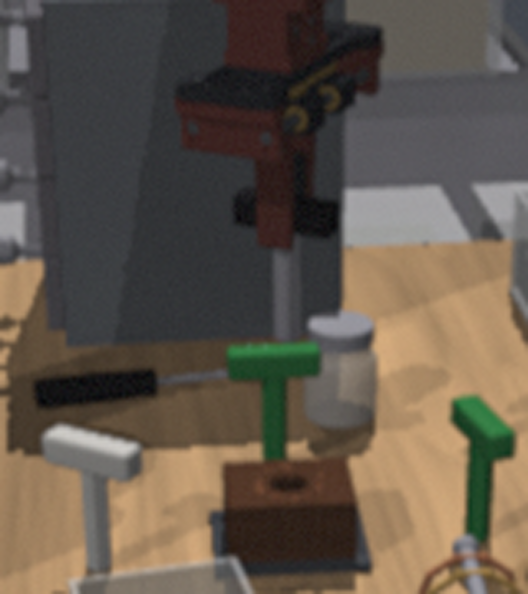

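Key lifted: shank at crop (287,300), upright, and the empty holder hole at crop (289,483). Now I check the key's offset in the hand against the TCP projection.

```bash
python3 - <<'E'
from h import *
for z in (.159,.2,.225,.2597): print(z,proj("side",[.5343,.1557,z]), (proj("side",[.5343,.1557,z])-[210,65])*3.3)
print("holder side", atz("side",297.6,211.4,.048)*1000)
for p in ([.534,.156,.05],[.4615,-.201,.06]): print(proj("side",p))
s,d=viewer.capture("side");S=cloud("side",d)
for v in range(142,165,4):
    seg=S[v,285:310]; m=abs(seg[:,1]-.15)<.03
    us=np.arange(285,310)[m]; print(v,us.min() if len(us) else 0,us.max() if len(us) else 0, seg[m].mean(0).round(4) if len(us) else 0)
cv2.imwrite("pics/a5.png",cv2.resize(s[115:175,265:335],None,fx=8,fy=8,interpolation=2))
E
```

```text
0.159 [295.70083285 166.94033494] [282.81274839 336.40310531]
0.2 [295.55882007 149.65065177] [282.34410624 279.34715084]
0.225 [295.46996065 138.83225025] [282.05087015 243.64642581]
0.2597 [295.34366326 123.45587363] [281.63408876 192.90438297]
holder side [537.65883711 153.79503302  48.        ]
[295.91336993 210.29777763]
[279.76126942 300.36843309]
142 293 300 [0.5356 0.1483 0.2204]
146 293 300 [0.5358 0.1502 0.2105]
150 293 300 [0.5355 0.1488 0.2018]
154 293 300 [0.5356 0.1498 0.1921]
158 293 300 [0.5355 0.1497 0.1828]
162 293 300 [0.5354 0.1496 0.1733]
```

View pics/a5.png

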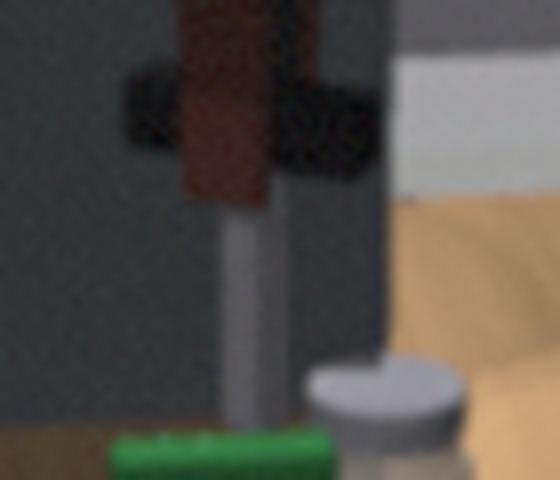

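Call:
arm_command(
  moves=[
    [-20,7,0,0.05],
    [-50,18,0,0.11],
    [-80,29,0,0.17],
    [-115,42,0,0.24],
    [-150,55,0,0.31],
    [-185,68,0,0.38],
    [-220,81,0,0.45],
    [-255,94,0,0.52],
    [-290,106,0,0.59],
    [-320,117,0,0.65],
    [-337,124,0,0.673],
    [-342,125.5,0,0.673],
  ],
)

```text
clock: 6.65
tool_pos: [0.4621, -0.2039, 0.2393]
orientation: [-0.0, 0.985, 0.172, -0.001]
contact_force: [0.0, 0.1, -2.4]
gripper_width: 0.022
```

Call:
arm_command(
  moves=[
    [0,0,10,0],
    [0,0,25,0],
    [0,0,40,0],
    [0,0,50,0],
    [0,0,55,0],
    [0,0,55,0],
    [0,0,55,0],
  ],
)

```text
clock: 7.23
tool_pos: [0.4634, -0.2009, 0.1854]
orientation: [-0.0, 0.985, 0.174, -0.0]
contact_force: [-0.4, -0.8, -1.7]
gripper_width: 0.0217
```

```bash
python3 - <<'E'
from h import *
rel([.463,-.2015,.15],20)
s,_=viewer.capture("side");t,_=viewer.capture("top")
c=cv2.resize(s[195:345,210:370],None,fx=3.5,fy=3.5,interpolation=2)
cv2.imwrite("pics/b1.png",c)
E
```

```text
t 7.2333 p [ 463.4 -200.9  185.4] ang 20.06 q6 -0.783 F [-0.4 -0.8 -1.7] M [ 0.02 -0.12 -0.05] w 21.7
tool z [-7.e-04  4.e-04 -1.e+00]
shift [-0.5  0.5 35.4] spin 0.001
```

View pics/b1.png

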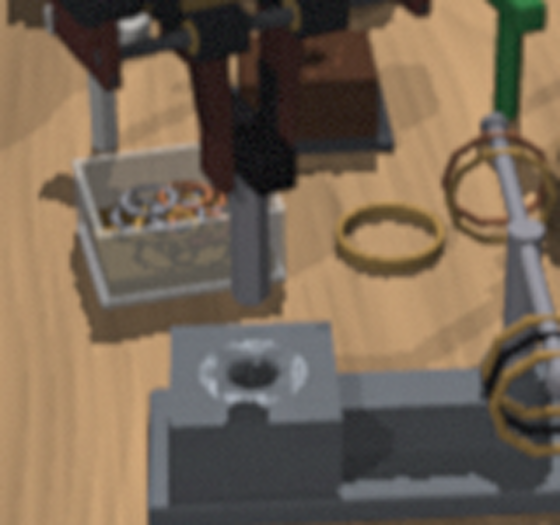

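Tip at crop (250,300) hangs straight above the hole (253,372). I lower it in small steps, watching the force.

Call:
arm_command(
  moves=[
    [-0.5,0.5,10,0],
    [-0.5,0.5,20,0],
    [-0.5,0.5,30,0],
    [-0.5,0.5,38,0],
    [-0.5,0.5,42,0],
    [-0.5,0.5,44,0],
    [-0.5,0.5,46,0],
    [-0.5,0.5,46,0],
    [-0.5,0.5,46,0],
  ],
)

```text
clock: 8.08
tool_pos: [0.4631, -0.2022, 0.1398]
orientation: [0.0, 0.985, 0.174, 0.0]
contact_force: [0.1, -0.5, -1.9]
gripper_width: 0.0218
```

```bash
python3 - <<'E'
from h import *
rel([.463,-.2015,.12],20)
s,_=viewer.capture("side")
c=cv2.resize(s[235:345,230:350],None,fx=5,fy=5,interpolation=2)
cv2.imwrite("pics/b2.png",c)
E
```

```text
t 8.0833 p [ 463.1 -202.2  139.8] ang 19.99 q6 -0.784 F [ 0.1 -0.5 -1.9] M [-0.05 -0.09 -0.02] w 21.8
tool z [ 2.e-04 -1.e-04 -1.e+00]
shift [ 0.1 -0.7 19.8] spin -0.0001
```

View pics/b2.png

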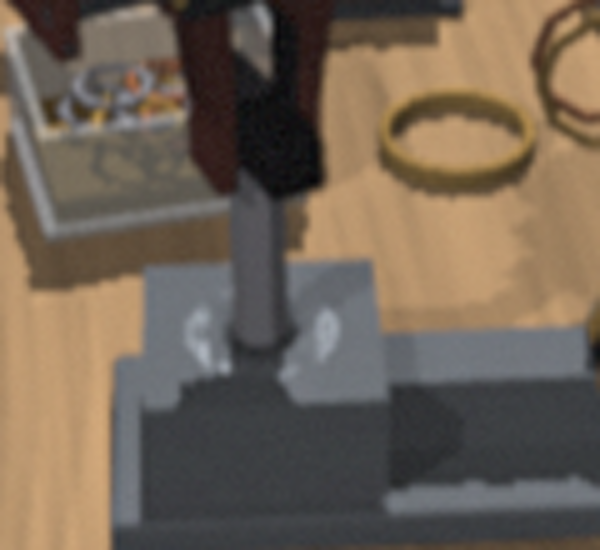

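The tip is in the mouth (crop 258,345), centred between the white marks. Continuing down slowly.

Call:
arm_command(
  moves=[
    [0,-0.5,2,0],
    [0,-0.5,4,0],
    [0,-0.5,6,0],
    [0,-0.5,6,0],
    [0,-0.5,6,0],
  ],
)

```text
clock: 8.55
tool_pos: [0.4627, -0.2016, 0.1336]
orientation: [-0.0, 0.985, 0.174, -0.0]
contact_force: [0.0, 0.6, -2.4]
gripper_width: 0.0218
```

```bash
python3 - <<'E'
from h import *
rel([.463,-.2015,.12],20)
E
```

```text
t 8.55 p [ 462.7 -201.6  133.6] ang 19.99 q6 -0.783 F [ 0.   0.6 -2.4] M [-0.04 -0.11 -0.03] w 21.8
tool z [-2.e-04  1.e-04 -1.e+00]
shift [ 0.3 -0.  13.6] spin -0.0001
```

No contact yet; the tip is about 8 mm below the mouth.

Call:
arm_command(
  moves=[
    [0,0,2,0],
    [0,0,4,0],
    [0,0,6,0],
    [0,0,8,0],
    [0,0,8,0],
    [0,0,8,0],
  ],
)

```text
clock: 9.05
tool_pos: [0.4627, -0.2016, 0.1255]
orientation: [-0.0, 0.985, 0.174, -0.0]
contact_force: [-0.3, -0.6, -1.3]
gripper_width: 0.0216
```

```bash
python3 - <<'E'
from h import *
rel([.463,-.2015,.12],20)
E
```

```text
t 9.05 p [ 462.7 -201.6  125.5] ang 20.0 q6 -0.784 F [-0.3 -0.6 -1.3] M [-0.08 -0.13 -0.01] w 21.6
tool z [-4.e-04  2.e-04 -1.e+00]
shift [0.3 0.  5.5] spin -0.0001
```

Call:
arm_command(
  moves=[
    [0,0,2,0],
    [0,0,4,0],
    [0,0,6,0],
    [0,0,7,0],
    [0,0,7.5,0],
    [0,0,7.5,0],
    [0,0,7.5,0],
  ],
)

```text
clock: 9.63
tool_pos: [0.4628, -0.2017, 0.1182]
orientation: [-0.0, 0.985, 0.174, -0.0]
contact_force: [0.6, 0.2, -2.0]
gripper_width: 0.0219
```

Call:
arm_command(
  moves=[
    [0,0,0.5,0],
    [0,0,0.5,0],
    [0,0,0.5,0],
  ],
)

```text
clock: 9.88
tool_pos: [0.4628, -0.2016, 0.1177]
orientation: [0.0, 0.985, 0.174, 0.0]
contact_force: [-0.6, -0.1, -1.8]
gripper_width: 0.0215
```

Call:
arm_command(
  moves=[
    [0,0,0.5,0],
    [0,0,0.5,0],
    [0,0,0.5,0],
  ],
)

```text
clock: 10.13
tool_pos: [0.4628, -0.2017, 0.1172]
orientation: [-0.0, 0.985, 0.174, -0.0]
contact_force: [-0.5, -0.2, -1.0]
gripper_width: 0.0219
```

Call:
arm_command(
  moves=[
    [0,0,0.5,0],
    [0,0,0.5,0],
    [0,0,0.5,0],
  ],
)

```text
clock: 10.38
tool_pos: [0.4629, -0.2017, 0.1168]
orientation: [0.0, 0.985, 0.174, 0.0]
contact_force: [0.2, 0.7, -0.4]
gripper_width: 0.0217
```

Call:
arm_command(
  moves=[
    [0,0,0.5,0],
    [0,0,0.5,0],
    [0,0,0.5,0],
  ],
)

```text
clock: 10.63
tool_pos: [0.4631, -0.2017, 0.1162]
orientation: [0.0, 0.985, 0.174, 0.0]
contact_force: [0.2, -0.1, -1.1]
gripper_width: 0.0218
```

Call:
arm_command(
  moves=[
    [0,0,0.5,0],
    [0,0,0.5,0],
    [0,0,0.5,0],
  ],
)

```text
clock: 10.88
tool_pos: [0.463, -0.2017, 0.1157]
orientation: [0.0, 0.985, 0.174, 0.0]
contact_force: [2.3, 0.8, -1.2]
gripper_width: 0.0217
```

Call:
arm_command(
  moves=[
    [0,0,0.5,0],
    [0,0,0.5,0],
    [0,0,0.5,0],
  ],
)

```text
clock: 11.13
tool_pos: [0.463, -0.2017, 0.1152]
orientation: [0.0, 0.985, 0.174, 0.0]
contact_force: [2.2, -0.7, -2.2]
gripper_width: 0.0216
```

```bash
python3 - <<'E'
from h import *
for _ in range(4):
    rel([.463,-.2015,.12],20); viewer.capture("top")
E
```

```text
t 11.1333 p [ 463.  -201.7  115.2] ang 19.99 q6 -0.784 F [ 2.2 -0.7 -2.2] M [ 0.05 -0.57  0.07] w 21.6
tool z [ 4.e-04 -1.e-04 -1.e+00]
shift [ 0.1 -0.2 -4.8] spin -0.0001
t 11.1833 p [ 463.  -201.7  115.2] ang 19.99 q6 -0.783 F [ 1.8  0.4 -0.9] M [ 0.03 -0.58  0.04] w 21.9
tool z [ 4.e-04 -1.e-04 -1.e+00]
shift [ 0.1 -0.2 -4.8] spin -0.0002
t 11.2333 p [ 463.  -201.7  115.2] ang 20.0 q6 -0.784 F [ 2.6  0.1 -1.2] M [ 0.04 -0.61 -0.01] w 21.5
tool z [ 4.e-04 -1.e-04 -1.e+00]
shift [ 0.1 -0.2 -4.8] spin -0.0001
t 11.2833 p [ 463.  -201.7  115.3] ang 20.0 q6 -0.784 F [ 2.4 -0.5 -0.8] M [ 0.03 -0.61 -0.02] w 22.3
tool z [ 4.e-04 -1.e-04 -1.e+00]
shift [ 0.1 -0.2 -4.8] spin -0.0001
```

Call:
arm_command(
  moves=[
    [0.5,0.2,0,0],
    [0.8,0.3,0.3,0],
    [0.8,0.3,0.6,0],
    [0.8,0.3,0.6,0],
    [0.8,0.3,0.6,0],
  ],
)

```text
clock: 11.75
tool_pos: [0.4634, -0.2016, 0.1144]
orientation: [-0.0, 0.985, 0.174, -0.0]
contact_force: [0.6, 0.1, -1.5]
gripper_width: 0.0216
```

```bash
python3 - <<'E'
from h import *
for _ in range(2):
    rel([.463,-.2015,.12],20); viewer.capture("top")
E
```

```text
t 11.75 p [ 463.4 -201.6  114.4] ang 20.0 q6 -0.783 F [ 0.6  0.1 -1.5] M [-0.06 -0.24  0.02] w 21.6
tool z [-6.e-04  2.e-04 -1.e+00]
shift [-0.3 -0.2 -5.6] spin -0.0
t 11.8 p [ 463.4 -201.6  114.5] ang 20.0 q6 -0.783 F [ 1.5  0.3 -2.2] M [-0.13 -0.24 -0.02] w 21.9
tool z [-5.e-04  2.e-04 -1.e+00]
shift [-0.3 -0.2 -5.5] spin -0.0
```

The tip is past the cone-only depth with no vertical load, so the key may already be in line. I keep going down gently.

Call:
arm_command(
  moves=[
    [0.4,0.1,0.5,0],
    [0.4,0.1,1,0],
    [0.4,0.1,1,0],
    [0.4,0.1,1,0],
  ],
)

```text
clock: 12.18
tool_pos: [0.4637, -0.2016, 0.1134]
orientation: [-0.0, 0.985, 0.174, -0.0]
contact_force: [-1.2, -1.7, -2.1]
gripper_width: 0.0213
```

```bash
python3 - <<'E'
from h import *
for _ in range(2):
    rel([.463,-.2015,.12],20); viewer.capture("top")
E
```

```text
t 12.1833 p [ 463.7 -201.6  113.4] ang 20.0 q6 -0.782 F [-1.2 -1.7 -2.1] M [-0.21  0.16 -0.02] w 21.3
tool z [-7.e-04  2.e-04 -1.e+00]
shift [-0.6 -0.3 -6.6] spin -0.0
t 12.2333 p [ 463.7 -201.5  113.4] ang 20.0 q6 -0.782 F [-1.2 -0.4 -1.2] M [-0.18  0.14 -0.02] w 21.7
tool z [-7.e-04  2.e-04 -1.e+00]
shift [-0.7 -0.3 -6.6] spin -0.0
```

Call:
arm_command(
  moves=[
    [-0.3,0,1,0],
    [-0.3,0,2,0],
    [-0.3,0,2,0],
    [-0.3,0,2,0],
  ],
)

```text
clock: 12.62
tool_pos: [0.4636, -0.2017, 0.1114]
orientation: [-0.0, 0.985, 0.174, -0.0]
contact_force: [-1.4, 0.5, -1.7]
gripper_width: 0.0213
```

```bash
python3 - <<'E'
from h import *
for _ in range(2):
    rel([.463,-.2015,.12],20); viewer.capture("top")
E
```

```text
t 12.6167 p [ 463.6 -201.7  111.4] ang 19.99 q6 -0.783 F [-1.4  0.5 -1.7] M [-0.12  0.17  0.  ] w 21.3
tool z [-3.e-04  2.e-04 -1.e+00]
shift [-0.5 -0.4 -8.6] spin -0.0001
t 12.6667 p [ 463.7 -201.6  111.5] ang 20.0 q6 -0.783 F [-0.2 -1.  -2.2] M [-0.09  0.09 -0.02] w 21.8
tool z [-3.e-04  2.e-04 -1.e+00]
shift [-0.6 -0.4 -8.5] spin -0.0
```

Still dropping freely, now about 30 mm below the mouth. The key is in line with the socket.

Call:
arm_command(
  moves=[
    [0,0,1,0],
    [0,0,2,0],
    [0,0,3,0],
    [0,0,3,0],
    [0,0,3,0],
  ],
)

```text
clock: 13.13
tool_pos: [0.4637, -0.2017, 0.1084]
orientation: [-0.0, 0.985, 0.174, -0.0]
contact_force: [-1.1, -0.3, -2.2]
gripper_width: 0.0219
```

```bash
python3 - <<'E'
from h import *
for _ in range(2):
    rel([.463,-.2015,.12],20); viewer.capture("top")
E
```

```text
t 13.1333 p [ 463.7 -201.7  108.4] ang 19.99 q6 -0.783 F [-1.1 -0.3 -2.2] M [-0.06  0.25 -0.02] w 21.9
tool z [-2.e-04  1.e-04 -1.e+00]
shift [ -0.6  -0.4 -11.6] spin -0.0001
t 13.1833 p [ 463.6 -201.7  108.4] ang 19.99 q6 -0.783 F [-1.1  0.  -2.1] M [-0.06  0.17 -0.01] w 21.8
tool z [-3.e-04  2.e-04 -1.e+00]
shift [ -0.6  -0.4 -11.6] spin -0.0001
```

Call:
arm_command(
  moves=[
    [0,0,0.5,0],
    [0,0,1,0],
    [0,0,1.5,0],
    [0,0,1.5,0],
    [0,0,1.5,0],
  ],
)

```text
clock: 13.65
tool_pos: [0.4637, -0.2017, 0.107]
orientation: [-0.0, 0.985, 0.174, -0.0]
contact_force: [-1.4, -0.4, -1.0]
gripper_width: 0.022
```

```bash
python3 - <<'E'
from h import *
rel([.463,-.2015,.12],20)
s,_=viewer.capture("side")
c=cv2.resize(s[235:345,230:350],None,fx=5,fy=5,interpolation=2)
cv2.imwrite("pics/b3.png",c)
rel([.463,-.2015,.12],20)
E
```

```text
t 13.65 p [ 463.7 -201.7  107. ] ang 20.0 q6 -0.783 F [-1.4 -0.4 -1. ] M [-0.02  0.36  0.01] w 22.0
tool z [-1.e-04  1.e-04 -1.e+00]
shift [ -0.6  -0.4 -13. ] spin -0.0
t 13.7 p [ 463.7 -201.7  107.1] ang 20.0 q6 -0.783 F [-1.9  0.2 -0.8] M [-0.08  0.34  0.05] w 22.1
tool z [-1.e-04  0.e+00 -1.e+00]
shift [ -0.6  -0.4 -12.9] spin -0.0
```

View pics/b3.png

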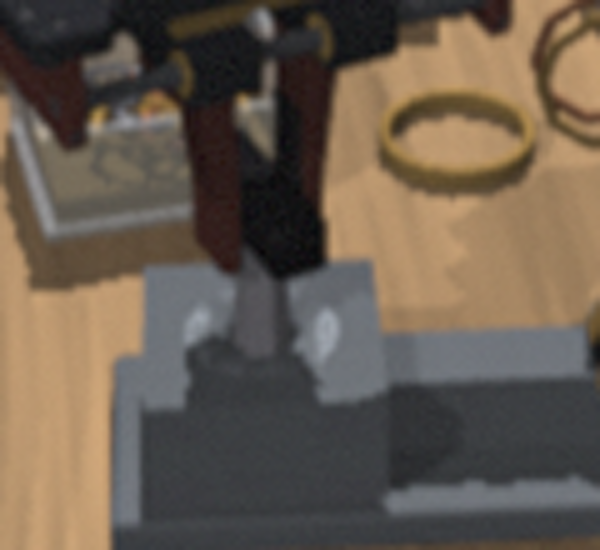

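The shank is deep in the foot (crop 258,330) at about 34.6 mm below the mouth, so it has dropped in. Now I turn clockwise (spin +).

Call:
arm_command(
  moves=[
    [-0.2,0,0,0.05],
    [-0.2,0,0,0.1],
    [-0.2,0,0,0.15],
    [-0.2,0,0,0.2],
    [-0.2,0,0,0.25],
    [-0.2,0,0,0.3],
    [-0.2,0,0,0.3],
  ],
)

```text
clock: 14.28
tool_pos: [0.4637, -0.2017, 0.1071]
orientation: [-0.0, 1.0, 0.024, 0.0]
contact_force: [-1.0, 1.2, -0.5]
gripper_width: 0.0217
```

```bash
python3 - <<'E'
from h import *
for _ in range(2):
    rel([.4635,-.2017,.107],20); viewer.capture("top")
E
```

```text
t 14.2833 p [ 463.7 -201.7  107.1] ang 2.72 q6 -0.482 F [-1.   1.2 -0.5] M [0.13 0.15 0.14] w 21.7
tool z [ 2.e-04  1.e-04 -1.e+00]
shift [-0.2 -0.   0.1] spin -0.3016
t 14.3333 p [ 463.7 -201.7  107.1] ang 2.86 q6 -0.484 F [-1.1  0.2 -1.7] M [0.17 0.14 0.07] w 21.9
tool z [ 2.e-04  1.e-04 -1.e+00]
shift [-0.2 -0.   0.1] spin -0.2991
```

Reaction moment is about +0.1 Nm, so the screw is turning. Continuing.

Call:
arm_command(
  moves=[
    [0,0,0,0.06],
    [0,0,0,0.12],
    [0,0,0,0.18],
    [0,0,0,0.24],
    [0,0,0,0.3],
    [0,0,0,0.36],
    [0,0,0,0.42],
    [0,0,0,0.48],
    [0,0,0,0.5],
  ],
)

```text
clock: 15.13
tool_pos: [0.4638, -0.2017, 0.107]
orientation: [-0.0, 0.975, -0.224, 0.0]
contact_force: [-0.4, 2.2, -2.4]
gripper_width: 0.0219
```

```bash
python3 - <<'E'
from h import *
for _ in range(2):
    rel([.4635,-.2017,.107],20); viewer.capture("top")
E
```

```text
t 15.1333 p [ 463.8 -201.7  107. ] ang -25.91 q6 0.018 F [-0.4  2.2 -2.4] M [ 0.31 -0.03  0.17] w 21.9
tool z [ 3.e-04  1.e-04 -1.e+00]
shift [-0.2  0.1  0. ] spin -0.8012
t 15.1833 p [ 463.8 -201.7  107.1] ang -25.88 q6 0.017 F [-0.6  1.1 -2.8] M [ 0.4  -0.03  0.12] w 21.8
tool z [ 4.e-04  1.e-04 -1.e+00]
shift [-0.3  0.1  0.1] spin -0.8007
```

Call:
arm_command(
  moves=[
    [-0.1,-0.3,0,0.05],
    [-0.1,-0.3,0,0.1],
    [-0.1,-0.3,0,0.15],
    [-0.1,-0.3,0,0.2],
    [-0.1,-0.3,0,0.25],
    [-0.1,-0.3,0,0.25],
  ],
)

```text
clock: 15.73
tool_pos: [0.4639, -0.2016, 0.1071]
orientation: [-0.0, 0.939, -0.343, 0.0]
contact_force: [-0.5, 0.4, -2.8]
gripper_width: 0.0218
```

```bash
python3 - <<'E'
from h import *
for _ in range(2):
    rel([.4635,-.2017,.107],20); viewer.capture("top")
E
```

```text
t 15.7333 p [ 463.9 -201.6  107.1] ang -40.15 q6 0.267 F [-0.5  0.4 -2.8] M [ 0.18 -0.09  0.1 ] w 21.8
tool z [ 6.e-04 -2.e-04 -1.e+00]
shift [-0.2  0.3  0.1] spin -1.0498
t 15.7833 p [ 463.9 -201.6  107.1] ang -40.02 q6 0.265 F [ 1.3  0.6 -2.5] M [ 0.21 -0.12  0.08] w 21.6
tool z [ 6.e-04 -2.e-04 -1.e+00]
shift [-0.2  0.4  0.1] spin -1.0476
```

Call:
arm_command(
  moves=[
    [0,0,0,0.04],
    [0,0,0,0.08],
    [0,0,0,0.1],
    [0,0,0,0.1],
  ],
)

```text
clock: 16.17
tool_pos: [0.4639, -0.2016, 0.1071]
orientation: [-0.0, 0.921, -0.389, 0.0]
contact_force: [0.7, 1.0, -4.5]
gripper_width: 0.0215
```

Call:
arm_command(
  moves=[
    [0,0,0,0.03],
    [0,0,0,0.06],
    [0,0,0,0.06],
  ],
)

```text
clock: 16.42
tool_pos: [0.4639, -0.2016, 0.1071]
orientation: [0.0, 0.909, -0.417, 0.0]
contact_force: [0.7, 0.7, -3.5]
gripper_width: 0.022
```

```bash
python3 - <<'E'
from h import *
for _ in range(3):
    rel([.4635,-.2017,.107],20); viewer.capture("top")
E
```

```text
t 16.4167 p [ 463.9 -201.6  107.1] ang -49.27 q6 0.427 F [ 0.7  0.7 -3.5] M [ 0.21 -0.39  0.21] w 22.0
tool z [ 5.e-04 -2.e-04 -1.e+00]
shift [-0.1  0.4  0.1] spin -1.2091
t 16.4667 p [ 463.9 -201.6  107.1] ang -49.21 q6 0.425 F [ 1.8  1.1 -3.3] M [ 0.14 -0.31  0.22] w 21.5
tool z [ 5.e-04 -3.e-04 -1.e+00]
shift [-0.2  0.4  0.1] spin -1.2079
t 16.5167 p [ 463.9 -201.6  107.1] ang -49.21 q6 0.425 F [ 1.   0.8 -3.4] M [ 0.22 -0.28  0.23] w 21.9
tool z [ 5.e-04 -2.e-04 -1.e+00]
shift [-0.2  0.4  0.1] spin -1.2079
```

Call:
arm_command(
  moves=[
    [0,0,0,0.03],
    [0,0,0,0.05],
    [0,0,0,0.05],
  ],
)

```text
clock: 16.82
tool_pos: [0.4638, -0.2016, 0.1072]
orientation: [0.0, 0.898, -0.44, 0.0]
contact_force: [1.0, 0.4, -3.2]
gripper_width: 0.022
```

```bash
python3 - <<'E'
from h import *
for _ in range(3):
    rel([.4635,-.2017,.107],20); viewer.capture("top")
E
```

```text
t 16.8167 p [ 463.8 -201.6  107.2] ang -52.19 q6 0.477 F [ 1.   0.4 -3.2] M [ 0.15 -0.42  0.32] w 22.0
tool z [ 4.e-04 -2.e-04 -1.e+00]
shift [-0.1  0.4  0.2] spin -1.2599
t 16.8667 p [ 463.8 -201.6  107.2] ang -52.13 q6 0.476 F [ 0.8 -0.2 -2.3] M [ 0.14 -0.45  0.36] w 21.6
tool z [ 5.e-04 -3.e-04 -1.e+00]
shift [-0.1  0.3  0.2] spin -1.259
t 16.9167 p [ 463.8 -201.6  107.2] ang -52.13 q6 0.476 F [ 1.9  0.9 -3.1] M [ 0.15 -0.43  0.31] w 21.8
tool z [ 4.e-04 -2.e-04 -1.e+00]
shift [-0.1  0.3  0.2] spin -1.2589
```

Call:
arm_command(
  moves=[
    [0,0,0,0.03],
    [0,0,0,0.05],
    [0,0,0,0.05],
  ],
)

```text
clock: 17.22
tool_pos: [0.4638, -0.2016, 0.1072]
orientation: [-0.0, 0.887, -0.463, 0.0]
contact_force: [1.9, 0.5, -2.7]
gripper_width: 0.0214
```

```bash
python3 - <<'E'
from h import *
for _ in range(3):
    rel([.4635,-.2017,.107],20); viewer.capture("top")
E
```

```text
t 17.2167 p [ 463.8 -201.6  107.2] ang -55.1 q6 0.528 F [ 1.9  0.5 -2.7] M [ 0.08 -0.42  0.23] w 21.4
tool z [ 5.e-04 -1.e-04 -1.e+00]
shift [-0.1  0.3  0.2] spin -1.3108
t 17.2667 p [ 463.8 -201.6  107.2] ang -55.05 q6 0.527 F [ 1.5  0.5 -2.2] M [ 0.14 -0.44  0.14] w 21.7
tool z [ 4.e-04 -1.e-04 -1.e+00]
shift [-0.1  0.3  0.2] spin -1.3098
t 17.3167 p [ 463.8 -201.6  107.2] ang -55.03 q6 0.527 F [ 1.7  0.  -2.2] M [ 0.16 -0.5   0.16] w 22.0
tool z [ 4.e-04 -1.e-04 -1.e+00]
shift [-0.1  0.3  0.2] spin -1.3096
```

Call:
arm_command(
  moves=[
    [0,0,0,0],
    [0,0,0,0],
    [0,0,0,0.03],
    [0,0,0,0.05],
    [0,0,0,0.05],
  ],
  force=60,
)

```text
clock: 17.78
tool_pos: [0.4638, -0.2016, 0.1072]
orientation: [0.0, 0.875, -0.484, 0.0]
contact_force: [2.3, 1.0, -1.9]
gripper_width: 0.0213
```

```bash
python3 - <<'E'
from h import *
for _ in range(3):
    rel([.4635,-.2017,.107],20); viewer.capture("top")
E
```

```text
t 17.7833 p [ 463.8 -201.6  107.2] ang -57.95 q6 0.578 F [ 2.3  1.  -1.9] M [ 0.09 -0.63  0.29] w 21.3
tool z [ 4.e-04 -2.e-04 -1.e+00]
shift [-0.   0.3  0.2] spin -1.3606
t 17.8333 p [ 463.8 -201.6  107.2] ang -57.9 q6 0.577 F [ 3.   0.5 -0.8] M [ 0.09 -0.6   0.27] w 21.7
tool z [ 4.e-04 -2.e-04 -1.e+00]
shift [-0.   0.3  0.2] spin -1.3595
t 17.8833 p [ 463.8 -201.6  107.2] ang -57.88 q6 0.577 F [ 2.2 -0.3 -1.3] M [ 0.04 -0.64  0.32] w 21.8
tool z [ 4.e-04 -2.e-04 -1.e+00]
shift [-0.   0.3  0.2] spin -1.3593
```

Call:
arm_command(
  moves=[
    [0,0,0,0.03],
    [0,0,0,0.05],
    [0,0,0,0.05],
  ],
)

```text
clock: 18.18
tool_pos: [0.4638, -0.2016, 0.1072]
orientation: [-0.0, 0.862, -0.506, 0.0]
contact_force: [2.7, -1.5, -2.1]
gripper_width: 0.0214
```

```bash
python3 - <<'E'
from h import *
for _ in range(2):
    rel([.4635,-.2017,.107],20); viewer.capture("top")
s,_=viewer.capture("side")
cv2.imwrite("pics/b4.png",cv2.resize(s[215:345,220:360],None,fx=5,fy=4.6,interpolation=2))
rel([.4635,-.2017,.107],20)
E
```

```text
t 18.1833 p [ 463.8 -201.6  107.2] ang -60.86 q6 0.628 F [ 2.7 -1.5 -2.1] M [-0.04 -0.66 -0.17] w 21.4
tool z [ 5.e-04 -1.e-04 -1.e+00]
shift [-0.   0.4  0.2] spin -1.4113
t 18.2333 p [ 463.9 -201.6  107.2] ang -60.82 q6 0.628 F [ 2.2  0.1 -1.7] M [ 0.   -0.66 -0.12] w 21.7
tool z [ 6.e-04 -0.e+00 -1.e+00]
shift [-0.1  0.4  0.2] spin -1.4106
t 18.3333 p [ 463.8 -201.6  107.2] ang -60.8 q6 0.627 F [ 3.3 -0.  -2.1] M [-0.02 -0.66 -0.15] w 21.8
tool z [ 5.e-04  0.e+00 -1.e+00]
shift [-0.1  0.3  0.2] spin -1.4103
```

View pics/b4.png

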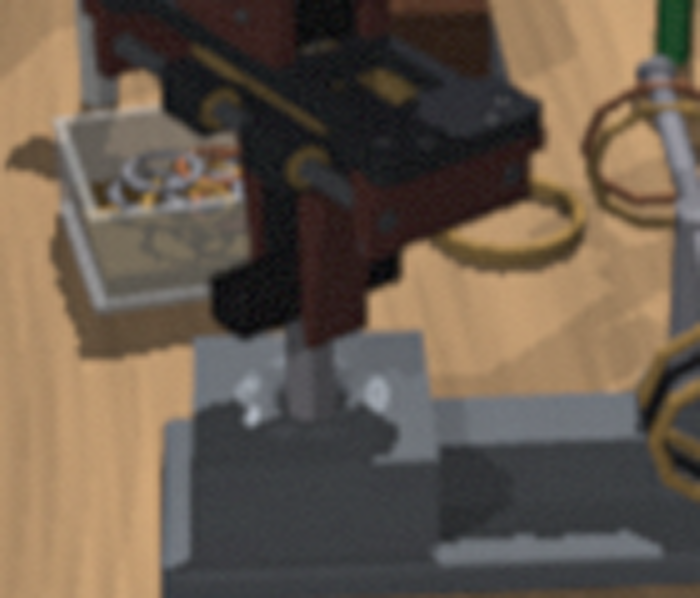

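Shank still deep, but the torque reading fell off after peaks of about 0.3 Nm. I check for slip by overlaying the predicted handle outline (from the TCP pose) on a picture.

```bash
cat > ov.py <<'E'
from h import *
import sys
def ov(name,dth=0,dz=0,dx=0.0025):
    s,p,R=pose(); im,d=viewer.capture("side"); big=cv2.resize(im[215:345,220:360],None,fx=5.5,fy=4.6*1.0,interpolation=2)
    out=[]
    for dt,col in ((0,(0,255,0)),(15,(0,0,255)),(-15,(255,0,0))):
        a=np.arctan2(R[1,1],R[0,1])+np.radians(dt)
        ex=np.array([np.cos(a),np.sin(a),0]);ey=np.array([-ex[1],ex[0],0]);c=p+[dx,0,-.0816]
        pts=lambda z:[c+sx*.035*ex+sy*.011*ey+[0,0,z] for sx,sy in((1,1),(1,-1),(-1,-1),(-1,1))]
        for z in(.078,.1):
            q=np.array([(proj("side",x)-[220,215])*[5.5,4.6] for x in pts(z)]).astype(int); cv2.polylines(big,[q],True,col,1)
    cv2.imwrite(name,big); return d
if __name__=="__main__":
    d=ov(sys.argv[1]); S=cloud("side",d); v,u=np.mgrid[:480,:640]
    m=(u>258)&(u<300)&(v>258)&(v<292)&(S[...,2]>.085)&(S[...,2]<.14)
    s,p,R=pose(); L=(S-p)@R  # tool coords
    for vv in range(264,292,4): print(vv,[tuple((L[vv,uu]*1000).round(0).astype(int)) for uu in range(262,300,5)])
E
python3 ov.py pics/b5.png
```

```text
264 [(np.int64(-153), np.int64(-59), np.int64(73)), (np.int64(-146), np.int64(-67), np.int64(72)), (np.int64(-12), np.int64(9), np.int64(-26)), (np.int64(-10), np.int64(0), np.int64(-24)), (np.int64(20), np.int64(10), np.int64(-43)), (np.int64(25), np.int64(3), np.int64(-43)), (np.int64(78), np.int64(31), np.int64(-81)), (np.int64(80), np.int64(23), np.int64(-80))]
268 [(np.int64(-153), np.int64(-58), np.int64(82)), (np.int64(-146), np.int64(-66), np.int64(82)), (np.int64(-11), np.int64(10), np.int64(-19)), (np.int64(-8), np.int64(1), np.int64(-18)), (np.int64(20), np.int64(10), np.int64(-35)), (np.int64(22), np.int64(1), np.int64(-33)), (np.int64(78), np.int64(31), np.int64(-74)), (np.int64(81), np.int64(23), np.int64(-73))]
272 [(np.int64(-149), np.int64(-56), np.int64(89)), (np.int64(-7), np.int64(23), np.int64(-19)), (np.int64(684), np.int64(462), np.int64(-561)), (np.int64(1), np.int64(8), np.int64(-17)), (np.int64(18), np.int64(9), np.int64(-26)), (np.int64(21), np.int64(1), np.int64(-24)), (np.int64(18), np.int64(-12), np.int64(-18)), (np.int64(9), np.int64(-29), np.int64(-6))
[... 749 characters left out ...]
p.int64(-46), np.int64(106)), (np.int64(8), np.int64(33), np.int64(-6)), (np.int64(10), np.int64(25), np.int64(-4)), (np.int64(12), np.int64(16), np.int64(-1)), (np.int64(19), np.int64(10), np.int64(-3)), (np.int64(22), np.int64(2), np.int64(-1)), (np.int64(19), np.int64(-10), np.int64(5)), (np.int64(-94), np.int64(-103), np.int64(107))]
288 [(np.int64(-50), np.int64(8), np.int64(45)), (np.int64(-47), np.int64(-1), np.int64(47)), (np.int64(-44), np.int64(-10), np.int64(50)), (np.int64(0), np.int64(8), np.int64(17)), (np.int64(19), np.int64(10), np.int64(6)), (np.int64(18), np.int64(-1), np.int64(11)), (np.int64(-19), np.int64(-38), np.int64(47)), (np.int64(-12), np.int64(-44), np.int64(46))]
```

View pics/b5.png

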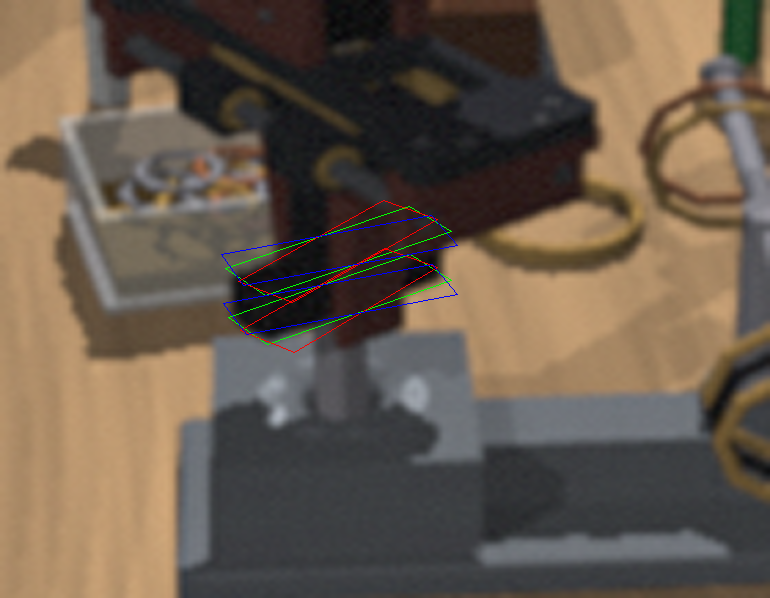

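No slip is visible: the handle matches the green outline and its top is 18 mm above the TCP, as expected. I go on in small steps until the torque clearly builds.

Call:
arm_command(
  moves=[
    [0,0,0,0.02],
    [0,0,0,0.04],
    [0,0,0,0.04],
  ],
)

```text
clock: 18.63
tool_pos: [0.4638, -0.2016, 0.1072]
orientation: [0.0, 0.852, -0.524, 0.0]
contact_force: [2.4, -0.1, -1.0]
gripper_width: 0.0216
```

```bash
python3 - <<'E'
from h import *
for _ in range(3):
    rel([.4635,-.2017,.107],20); viewer.capture("top")
E
```

```text
t 18.6333 p [ 463.8 -201.6  107.2] ang -63.14 q6 0.669 F [ 2.4 -0.1 -1. ] M [-0.02 -0.76  0.18] w 21.6
tool z [ 3.e-04 -3.e-04 -1.e+00]
shift [-0.   0.3  0.2] spin -1.4511
t 18.6833 p [ 463.8 -201.6  107.2] ang -63.08 q6 0.668 F [ 2.7 -0.2 -0.6] M [ 0.   -0.73  0.19] w 21.4
tool z [ 3.e-04 -3.e-04 -1.e+00]
shift [-0.   0.3  0.2] spin -1.45
t 18.7333 p [ 463.8 -201.6  107.1] ang -63.06 q6 0.667 F [ 3.7 -0.5 -0.4] M [-0.06 -0.72  0.14] w 21.8
tool z [ 3.e-04 -2.e-04 -1.e+00]
shift [-0.   0.3  0.1] spin -1.4497
```

Call:
arm_command(
  moves=[
    [0,0,0,0.02],
    [0,0,0,0.04],
    [0,0,0,0.04],
  ],
)

```text
clock: 19.03
tool_pos: [0.4637, -0.2016, 0.1071]
orientation: [0.0, 0.841, -0.541, 0.0]
contact_force: [2.7, 0.0, -0.9]
gripper_width: 0.0215
```

```bash
python3 - <<'E'
from h import *
for _ in range(3):
    rel([.4635,-.2017,.107],20); viewer.capture("top")
E
```

```text
t 19.0333 p [ 463.7 -201.6  107.1] ang -65.45 q6 0.709 F [ 2.7  0.  -0.9] M [-0.1  -0.73  0.32] w 21.5
tool z [ 2.e-04 -2.e-04 -1.e+00]
shift [0.  0.3 0.1] spin -1.4915
t 19.0833 p [ 463.8 -201.5  107.1] ang -65.39 q6 0.708 F [ 2.7 -1.  -0.5] M [-0.09 -0.82  0.28] w 21.4
tool z [ 3.e-04 -2.e-04 -1.e+00]
shift [0.  0.3 0.1] spin -1.4903
t 19.1333 p [ 463.8 -201.6  107.1] ang -65.37 q6 0.707 F [ 3.9 -0.4  0.1] M [-0.1  -0.82  0.29] w 21.8
tool z [ 3.e-04 -2.e-04 -1.e+00]
shift [0.  0.3 0.1] spin -1.49
```

```bash
python3 - <<'E'
from h import *
s,p,R=pose(); ims=[viewer.capture("side") for _ in range(3)]
im=np.mean([i[0].astype(float) for i in ims],0).clip(0,255).astype(np.uint8)
big=cv2.resize(im[250:310,250:325],None,fx=10,fy=10,interpolation=2); big=cv2.convertScaleAbs(big,alpha=2,beta=0)
for dt,col in ((0,(0,255,0)),(15,(0,0,255)),(-15,(255,0,0))):
    a=np.arctan2(R[1,1],R[0,1])+np.radians(dt)
    ex=np.array([np.cos(a),np.sin(a),0]);ey=np.array([-ex[1],ex[0],0]);c=p+[.0025,0,-.0816]
    for z in(.078,.1):
        q=np.array([(proj("side",c+sx*.035*ex+sy*.011*ey+[0,0,z])+.5-[250,250])*10 for sx,sy in((1,1),(1,-1),(-1,-1),(-1,1))]).astype(int); cv2.polylines(big,[q],True,col,1)
cv2.imwrite("pics/b6.png",big)
D=np.median([i[1] for i in ims],0);L=(cloud("side",D)-p)@R*1000
v,u=np.mgrid[:480,:640]
m=(L[...,2]>-15)&(L[...,2]<0)&(L[...,1]>13)&(L[...,1]<30)&(L[...,0]>5)&(L[...,0]<16)
q=L[m];print(len(q));f=np.polyfit(q[:,1],q[:,0],1);print(f,np.degrees(np.arctan(f[0])),np.std(q[:,0]-np.polyval(f,q[:,1])))
m=(L[...,2]>-3)&(L[...,2]<8)&(abs(L[...,1])<8)&(L[...,0]>14)&(L[...,0]<26)
q=L[m];f=np.polyfit(q[:,1],q[:,0],1);print("finger",len(q),f,np.degrees(np.arctan(f[0])))
E
```

```text
67
[ 0.0222683  10.10728294] 1.2756685399650236 0.9333648163460984
finger 42 [ 0.03063878 19.31578191] 1.7549239194381745
```

View pics/b6.png

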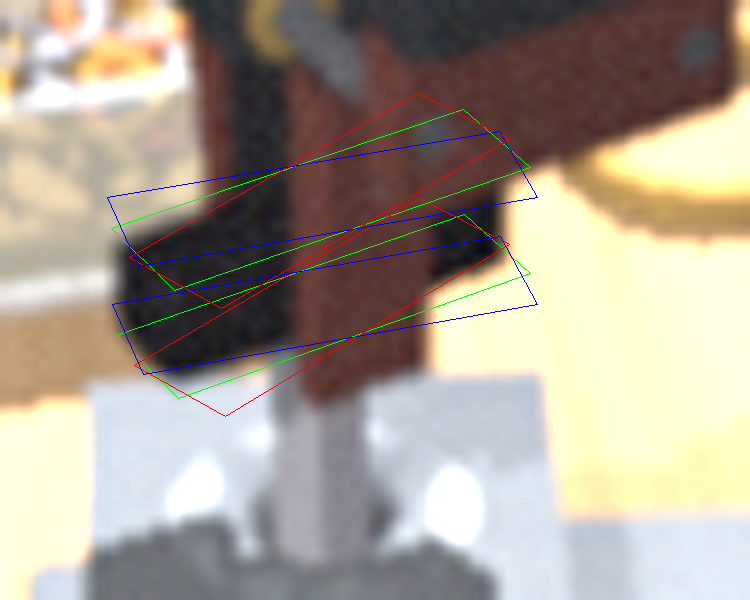

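Call:
arm_command(
  moves=[
    [0.2,-0.4,0,0.02],
    [0.2,-0.4,0,0.03],
  ],
)

```text
clock: 19.5
tool_pos: [0.4639, -0.2015, 0.1071]
orientation: [0.0, 0.833, -0.554, -0.0]
contact_force: [3.2, -1.4, 1.3]
gripper_width: 0.0218
```

```bash
python3 - <<'E'
from h import *
for _ in range(2):
    rel([.4635,-.2017,.107],20); viewer.capture("top")
E
```

```text
t 19.5 p [ 463.9 -201.5  107.1] ang -67.24 q6 0.74 F [ 3.2 -1.4  1.3] M [-0.23 -0.58 -0.14] w 21.8
tool z [-3.e-04  2.e-04 -1.e+00]
shift [0.  0.5 0.1] spin -1.5227
t 19.55 p [ 463.9 -201.5  107.1] ang -67.25 q6 0.74 F [ 2.1 -0.9  0.6] M [-0.28 -0.54 -0.18] w 21.8
tool z [-3.e-04  2.e-04 -1.e+00]
shift [0.  0.5 0.1] spin -1.5227
```

Call:
arm_command(
  moves=[
    [0,0,0,0.02],
    [0,0,0,0.03],
  ],
)

```text
clock: 19.77
tool_pos: [0.464, -0.2015, 0.1071]
orientation: [0.0, 0.825, -0.566, -0.0]
contact_force: [2.0, -0.3, 0.3]
gripper_width: 0.0217
```

```bash
python3 - <<'E'
from h import *
for _ in range(2):
    rel([.4635,-.2017,.107],20); viewer.capture("top")
E
```

```text
t 19.7667 p [ 464.  -201.5  107.1] ang -68.9 q6 0.769 F [ 2.  -0.3  0.3] M [-0.2  -0.55  0.17] w 21.7
tool z [-2.e-04  0.e+00 -1.e+00]
shift [0.  0.5 0.1] spin -1.5516
t 19.8167 p [ 463.9 -201.5  107.1] ang -68.9 q6 0.769 F [ 2.6 -0.9  1. ] M [-0.19 -0.51  0.03] w 21.4
tool z [-3.e-04  0.e+00 -1.e+00]
shift [0.  0.5 0.1] spin -1.5516
```

```bash
python3 - <<'E'
from h import *
s,p,R=pose(); ims=[viewer.capture("side") for _ in range(8)]
st=np.array([i[1] for i in ims]);D=np.median(st,0);L=(cloud("side",D)-p)@R*1000
im=np.mean([i[0].astype(float) for i in ims],0).clip(0,255).astype(np.uint8)
big=cv2.convertScaleAbs(cv2.resize(im[250:310,250:325],None,fx=10,fy=10,interpolation=2),alpha=2)
cv2.imwrite("pics/b7.png",big)
for v in range(264,294,2): print(v,' '.join('%3d,%3d,%3d|'%tuple(L[v,u]) for u in range(262,284,2)))
E
```

```text
264 -157,-35, 70| -156,-39, 71| -155,-43, 71| -152,-47, 71| -154,-52, 74| -12,  9,-25| -11,  6,-24| -11,  2,-23| -11, -1,-22|  18,  9,-43|  23,  8,-45|
266 -157,-35, 75| -157,-40, 76| -155,-43, 77| -156,-48, 78| -154,-52, 78| -12,  9,-21| -12,  6,-20| -11,  2,-19| -11, -1,-18|  18,  9,-38|  22,  7,-40|
268 -157,-35, 80| -156,-39, 81| -156,-43, 82| -155,-47, 82| -153,-51, 83| -12,  9,-17| -11,  6,-16|  -8,  4,-17|  -6,  1,-17|  17,  9,-34|  22,  8,-36|
270 -157,-35, 84| -155,-39, 85| -156,-43, 87| -155,-47, 88|  -7, 15,-17|  -6, 12,-17|  -3, 10,-18|  -1,  7,-18|   0,  4,-18|  17,  9,-30|  21,  7,-32|
272 -158,-35, 90|  -6, 28,-18|  -4, 24,-18|  -2, 22,-18|  -1, 18,-18|   0, 16,-18|   0, 12,-17|   2,  9,-17|   4,  7,-18|  18,  9,-26|  22,  7,-28|
274  -4, 32,-16|  -2, 29,-16|   0, 27,-17|   2, 24,-18|   3, 21,-18|   5, 18,-18|   6, 15,-17|   8, 12,-17|   9,  9,-17|  17,  9,-22|  21,  7,-23|
276  -2, 33,-14|   2, 32,-17|   6, 30,-18|   7, 26,-17|   7, 23,-17|   8, 20,-16|  10, 17,-16|   9, 13,-15|  10,  9,-14|  16,  9,-17|  21,  7,-19|
278  -3, 33, -9|   4, 33,-14|   8, 31,-16|   9, 28,
[... 430 characters left out ...]
-4|  10, 29, -4|  10, 25, -2|  11, 22, -2|   9, 17,  0|   9, 13,  1|   3,  6,  7|  16,  9, -1|  19,  7, -2|
286 -136,-24,108| -133,-27,107|   9, 32,  0|  11, 29,  0|  10, 25,  1| -125,-41,107| -124,-45,107| -120,-48,106|   2,  6, 12|  15,  9,  3|  19,  7,  1|
288 -50, 13, 47| -50,  9, 48| -47,  6, 47| -45,  3, 47| -42,  1, 46| -42, -2, 47| -40, -5, 47| -38, -8, 46|   2,  6, 16|  15,  9,  7|  19,  7,  5|
290 -45, 15, 47| -43, 12, 47| -42,  9, 47| -39,  6, 46| -38,  3, 47| -35,  0, 46| -35, -3, 47| -32, -5, 46|   2,  6, 20|  15,  9, 11|   8,  2, 18|
292 -39, 18, 46| -37, 15, 47| -35, 12, 46| -34,  9, 47| -32,  6, 47| -31,  2, 47| -30,  0, 48| -27, -3, 47|   1,  6, 25|   5,  4, 23|   8,  2, 22|
```

View pics/b7.png

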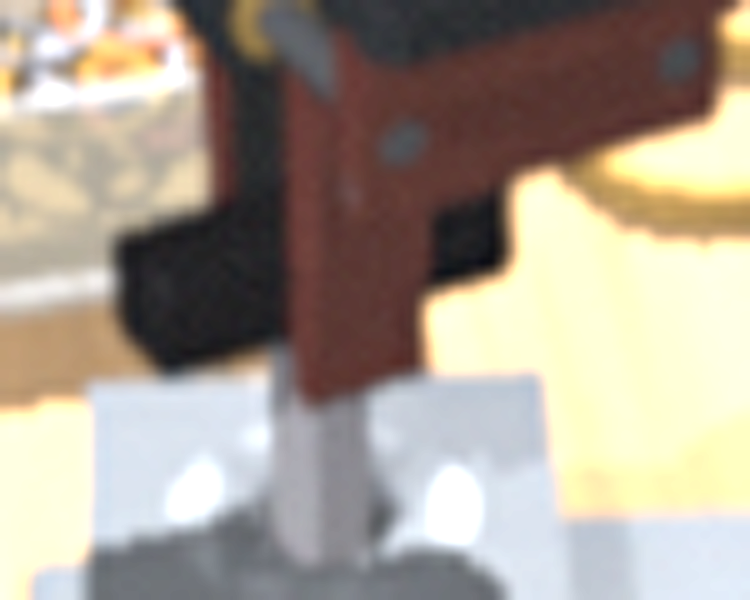

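The handle face is flat in the tool frame (x≈10 mm over y 10–31), so the key turns with the hand. Torque was steady at about 0.1–0.17 Nm up to 1.2 rad, then peaked at about 0.33, which suggests the stop. To check, I back off a little into the play and come up again.

Call:
arm_command(
  moves=[
    [0,-0.3,0,-0.04],
    [0,-0.3,0,-0.08],
    [0,-0.3,0,-0.08],
  ],
)

```text
clock: 20.52
tool_pos: [0.4641, -0.2014, 0.107]
orientation: [0.0, 0.847, -0.531, -0.0]
contact_force: [0.7, -2.1, 0.4]
gripper_width: 0.0216
```

```bash
python3 - <<'E'
from h import *
for _ in range(2):
    rel([.4635,-.2017,.107],20); viewer.capture("top")
E
```

```text
t 20.5167 p [ 464.1 -201.4  107. ] ang -64.17 q6 0.687 F [ 0.7 -2.1  0.4] M [-0.42 -0.25 -0.07] w 21.6
tool z [-5.e-04  2.e-04 -1.e+00]
shift [ 0.   0.7 -0. ] spin -1.469
t 20.5667 p [ 464.1 -201.4  107. ] ang -64.29 q6 0.689 F [ 0.8 -1.5  0.9] M [-0.41 -0.23 -0.1 ] w 22.0
tool z [-5.e-04  2.e-04 -1.e+00]
shift [0.  0.7 0. ] spin -1.4711
```

Call:
arm_command(
  moves=[
    [0,0,0,-0.03],
    [0,0,0,-0.06],
    [0,0,0,-0.06],
  ],
)

```text
clock: 20.87
tool_pos: [0.4641, -0.2014, 0.107]
orientation: [0.0, 0.863, -0.506, -0.0]
contact_force: [1.1, -1.9, 0.6]
gripper_width: 0.0212
```

```bash
python3 - <<'E'
from h import *
for _ in range(2):
    rel([.4635,-.2017,.107],20); viewer.capture("top")
E
```

```text
t 20.8667 p [ 464.1 -201.4  107. ] ang -60.8 q6 0.628 F [ 1.1 -1.9  0.6] M [-0.39 -0.14 -0.09] w 21.2
tool z [-4.e-04  1.e-04 -1.e+00]
shift [-0.   0.7  0. ] spin -1.4102
t 20.9167 p [ 464.1 -201.4  107. ] ang -60.88 q6 0.63 F [ 1.1 -2.2  0.8] M [-0.37 -0.19 -0.14] w 22.0
tool z [-5.e-04  2.e-04 -1.e+00]
shift [ 0.   0.7 -0. ] spin -1.4116
```

Call:
arm_command(
  moves=[
    [0.3,0.1,0,0.02],
    [0.3,0.1,0,0.03],
    [0.3,0.1,0,0.03],
  ],
)

```text
clock: 21.22
tool_pos: [0.4642, -0.2015, 0.107]
orientation: [0.0, 0.855, -0.519, -0.0]
contact_force: [0.6, -0.6, 1.3]
gripper_width: 0.0218
```

```bash
python3 - <<'E'
from h import *
rel([.4635,-.2017,.107],20); viewer.capture("top");rel([.4635,-.2017,.107],20)
E
```

```text
t 21.2167 p [ 464.2 -201.5  107. ] ang -62.58 q6 0.659 F [ 0.6 -0.6  1.3] M [-0.07 -0.1   0.16] w 21.8
tool z [-6.e-04  3.e-04 -1.e+00]
shift [-0.1  0.7 -0. ] spin -1.4412
t 21.2667 p [ 464.2 -201.5  107. ] ang -62.53 q6 0.658 F [-0.3 -0.2  1.3] M [-0.07 -0.08  0.16] w 21.9
tool z [-6.e-04  3.e-04 -1.e+00]
shift [-0.1  0.7 -0. ] spin -1.4404
```

Call:
arm_command(
  moves=[
    [0,0,0,0.02],
    [0,0,0,0.04],
    [0,0,0,0.04],
  ],
)

```text
clock: 21.52
tool_pos: [0.4642, -0.2016, 0.107]
orientation: [0.0, 0.844, -0.537, -0.0]
contact_force: [0.1, 0.0, 1.7]
gripper_width: 0.0215
```

```bash
python3 - <<'E'
from h import *
rel([.4635,-.2017,.107],20); viewer.capture("top");rel([.4635,-.2017,.107],20)
E
```

```text
t 21.5167 p [ 464.2 -201.6  107. ] ang -64.9 q6 0.699 F [0.1 0.  1.7] M [-0.02  0.03  0.16] w 21.5
tool z [-5.e-04  3.e-04 -1.e+00]
shift [-0.2  0.7 -0. ] spin -1.4818
t 21.5667 p [ 464.2 -201.6  107. ] ang -64.83 q6 0.698 F [ 0.2 -0.1  0.3] M [0.01 0.02 0.13] w 21.9
tool z [-4.e-04  3.e-04 -1.e+00]
shift [-0.2  0.7  0. ] spin -1.4806
```

Call:
arm_command(
  moves=[
    [0,0,0,0.02],
    [0,0,0,0.04],
    [0,0,0,0.04],
  ],
)

```text
clock: 21.82
tool_pos: [0.4643, -0.2016, 0.107]
orientation: [0.0, 0.833, -0.553, -0.0]
contact_force: [0.1, -0.1, 1.9]
gripper_width: 0.0218
```

```bash
python3 - <<'E'
from h import *
rel([.4635,-.2017,.107],20); viewer.capture("top");rel([.4635,-.2017,.107],20)
E
```

```text
t 21.8167 p [ 464.3 -201.6  107. ] ang -67.19 q6 0.739 F [ 0.1 -0.1  1.9] M [0.13 0.06 0.11] w 21.8
tool z [-3.e-04  2.e-04 -1.e+00]
shift [-0.2  0.7  0. ] spin -1.5218
t 21.8667 p [ 464.3 -201.6  107. ] ang -67.12 q6 0.738 F [ 0.4  0.6 -0. ] M [0.1  0.06 0.1 ] w 21.9
tool z [-4.e-04  2.e-04 -1.e+00]
shift [-0.2  0.7  0. ] spin -1.5206
```

Friction of about 0.15 Nm appears in both directions and there is no firm stop here. The earlier peaks came with side loads of 3 N, now relieved. I continue clockwise to find the real stop.

Call:
arm_command(
  moves=[
    [0,0,0,0.03],
    [0,0,0,0.06],
    [0,0,0,0.08],
    [0,0,0,0.08],
  ],
)

```text
clock: 22.2
tool_pos: [0.4643, -0.2016, 0.107]
orientation: [-0.0, 0.81, -0.586, -0.0]
contact_force: [-0.1, 1.2, 1.1]
gripper_width: 0.022
```

```bash
python3 - <<'E'
from h import *
rel([.4635,-.2017,.107],20); viewer.capture("top");rel([.4635,-.2017,.107],20)
E
```

```text
t 22.2 p [ 464.3 -201.6  107. ] ang -71.75 q6 0.819 F [-0.1  1.2  1.1] M [ 0.08  0.08 -0.18] w 22.0
tool z [-2.e-04  3.e-04 -1.e+00]
shift [-0.2  0.8  0. ] spin -1.6013
t 22.25 p [ 464.3 -201.6  107. ] ang -71.69 q6 0.818 F [0.  0.3 0.7] M [ 0.12  0.05 -0.2 ] w 21.6
tool z [-2.e-04  3.e-04 -1.e+00]
shift [-0.2  0.8  0. ] spin -1.6002
```

Call:
arm_command(
  moves=[
    [0,0,0,0.03],
    [0,0,0,0.06],
    [0,0,0,0.08],
    [0,0,0,0.08],
  ],
)

```text
clock: 22.58
tool_pos: [0.4643, -0.2016, 0.107]
orientation: [-0.0, 0.786, -0.618, -0.0]
contact_force: [-0.2, 0.3, -0.5]
gripper_width: 0.0215
```

```bash
python3 - <<'E'
from h import *
rel([.4635,-.2017,.107],20); viewer.capture("top");rel([.4635,-.2017,.107],20)
E
```

```text
t 22.5833 p [ 464.3 -201.6  107. ] ang -76.29 q6 0.898 F [-0.2  0.3 -0.5] M [ 0.13  0.04 -0.06] w 21.5
tool z [-2.e-04  2.e-04 -1.e+00]
shift [-0.1  0.8 -0. ] spin -1.6805
t 22.6333 p [ 464.3 -201.6  107. ] ang -76.23 q6 0.897 F [ 0.5  1.  -1.1] M [ 0.11 -0.03 -0.14] w 21.5
tool z [-2.e-04  2.e-04 -1.e+00]
shift [-0.1  0.8 -0. ] spin -1.6795
```

Torque is now negative while turning clockwise: the hex has been twisted past the stop and over the socket's corners. I won't force it further. I lift it just above the rim, realign lightly, drop in again and find the stop at a low torque limit.

Call:
arm_command(
  moves=[
    [0,0,-1,0],
    [0,0,-3,0],
    [0,0,-6,0],
    [0,0,-9,0],
    [0,0,-12,0],
    [0,0,-13,0],
    [0,0,-13,0],
    [0,0,-13,0],
  ],
)

```text
clock: 23.3
tool_pos: [0.4647, -0.2019, 0.1209]
orientation: [-0.0, 0.787, -0.617, 0.001]
contact_force: [-0.5, -0.3, -1.5]
gripper_width: 0.022
```

```bash
python3 - <<'E'
from h import *
rel([.464,-.2017,.120],-43); viewer.capture("top");rel([.464,-.2017,.120],-43)
E
python3 ov.py pics/c1.png >/dev/null
```

```text
t 23.3 p [ 464.7 -201.9  120.9] ang -76.26 q6 0.898 F [-0.5 -0.3 -1.5] M [ 0.07 -0.02 -0.  ] w 22.0
tool z [ 1.e-03 -5.e-04 -1.e+00]
shift [-0.3  0.7  0.9] spin -0.5804
t 23.35 p [ 464.6 -201.8  120.6] ang -76.25 q6 0.898 F [-0.5  0.5 -1.5] M [-0.02  0.02  0.01] w 21.7
tool z [ 6.e-04 -3.e-04 -1.e+00]
shift [-0.2  0.5  0.6] spin -0.5804
```

View pics/c1.png

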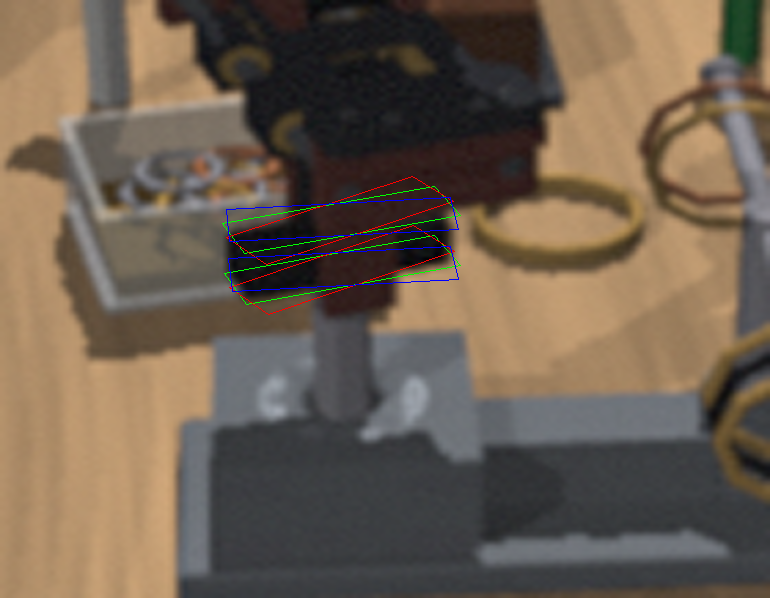

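Free of the socket: torque is zero and the key is still square in the hand. Now I turn ccw to -43° and lower lightly.

Call:
arm_command(
  moves=[
    [-0.1,0.4,-1,-0.06],
    [-0.1,0.4,-1,-0.14],
    [-0.1,0.4,-1,-0.22],
    [-0.1,0.4,-1,-0.3],
    [-0.1,0.4,-1,-0.38],
    [-0.1,0.4,-1,-0.46],
    [-0.1,0.4,-1,-0.54],
    [-0.1,0.4,-1,-0.58],
    [-0.1,0.4,-1,-0.58],
    [-0.1,0.4,-1,-0.58],
  ],
)

```text
clock: 24.23
tool_pos: [0.4639, -0.2017, 0.1211]
orientation: [-0.0, 0.93, -0.367, -0.0]
contact_force: [0.1, 0.7, -1.8]
gripper_width: 0.0219
```

Call:
arm_command(
  moves=[
    [0,0,1,0],
    [0,0,2,0],
    [0,0,3.2,0],
    [0,0,3.2,0],
    [0,0,3.2,0],
  ],
)

```text
clock: 24.65
tool_pos: [0.4639, -0.2017, 0.1177]
orientation: [-0.0, 0.93, -0.367, -0.0]
contact_force: [-0.1, -0.4, -1.2]
gripper_width: 0.0215
```

```bash
python3 - <<'E'
from h import *
rel([.464,-.2017,.117],-43); viewer.capture("top");rel([.464,-.2017,.117],-43)
E
```

```text
t 24.65 p [ 463.9 -201.7  117.7] ang -43.04 q6 0.318 F [-0.1 -0.4 -1.2] M [-0.08 -0.04  0.02] w 21.5
tool z [-3.e-04  1.e-04 -1.e+00]
shift [ 0.1 -0.   0.7] spin -0.0008
t 24.7 p [ 463.9 -201.7  117.8] ang -43.04 q6 0.318 F [-0.   0.2 -0.9] M [-0.02 -0.   -0.03] w 21.3
tool z [-2.e-04  1.e-04 -1.e+00]
shift [ 0.1 -0.   0.8] spin -0.0007
```

Call:
arm_command(
  moves=[
    [0,0,0.5,0],
    [0,0,1,0],
    [0,0,1.5,0],
    [0,0,1.5,0],
    [0,0,1.5,0],
  ],
)

```text
clock: 25.12
tool_pos: [0.464, -0.2017, 0.1163]
orientation: [-0.0, 0.93, -0.367, -0.0]
contact_force: [0.1, 0.7, -2.1]
gripper_width: 0.0218
```

```bash
python3 - <<'E'
from h import *
rel([.464,-.2017,.117],-43); viewer.capture("top");rel([.464,-.2017,.117],-43)
E
```

```text
t 25.1167 p [ 464.  -201.7  116.3] ang -43.03 q6 0.317 F [ 0.1  0.7 -2.1] M [ 0.07 -0.03 -0.01] w 21.8
tool z [-1.e-04  1.e-04 -1.e+00]
shift [ 0.   0.  -0.7] spin -0.0006
t 25.1667 p [ 464.  -201.7  116.4] ang -43.03 q6 0.317 F [ 0.1 -0.1 -1.4] M [ 0.09 -0.02 -0.04] w 21.7
tool z [-0.e+00  1.e-04 -1.e+00]
shift [ 0.   0.  -0.6] spin -0.0005
```

Call:
arm_command(
  moves=[
    [0,0,0.5,0],
    [0,0,1,0],
    [0,0,1.5,0],
    [0,0,1.5,0],
    [0,0,1.5,0],
  ],
)

```text
clock: 25.58
tool_pos: [0.464, -0.2017, 0.1148]
orientation: [-0.0, 0.93, -0.367, -0.0]
contact_force: [0.4, 0.9, -2.0]
gripper_width: 0.0218
```

```bash
python3 - <<'E'
from h import *
rel([.464,-.2017,.117],-43); viewer.capture("top");rel([.464,-.2017,.117],-43)
E
```

```text
t 25.5833 p [ 464.  -201.7  114.8] ang -43.03 q6 0.317 F [ 0.4  0.9 -2. ] M [ 0.19 -0.1   0.03] w 21.8
tool z [-1.e-04  1.e-04 -1.e+00]
shift [ 0.   0.  -2.2] spin -0.0006
t 25.6333 p [ 463.9 -201.7  114.8] ang -43.03 q6 0.317 F [ 0.7  0.3 -2. ] M [ 0.21 -0.01 -0.04] w 21.7
tool z [-1.e-04  1.e-04 -1.e+00]
shift [ 0.1 -0.  -2.2] spin -0.0006
```

Call:
arm_command(
  moves=[
    [0,0,0.5,0],
    [0,0,1,0],
    [0,0,1.5,0],
    [0,0,1.5,0],
    [0,0,1.5,0],
  ],
)

```text
clock: 26.05
tool_pos: [0.464, -0.2017, 0.1133]
orientation: [-0.0, 0.93, -0.367, -0.0]
contact_force: [0.8, 1.0, -0.3]
gripper_width: 0.0214
```

```bash
python3 - <<'E'
from h import *
rel([.464,-.2017,.117],-43); viewer.capture("top");rel([.464,-.2017,.117],-43)
E
```

```text
t 26.05 p [ 464.  -201.7  113.3] ang -43.03 q6 0.317 F [ 0.8  1.  -0.3] M [ 0.27 -0.04 -0.02] w 21.4
tool z [-1.e-04  1.e-04 -1.e+00]
shift [ 0.  -0.  -3.7] spin -0.0005
t 26.1 p [ 463.9 -201.7  113.3] ang -43.03 q6 0.317 F [-0.   0.7 -1.6] M [ 0.29 -0.05  0.03] w 21.9
tool z [-1.e-04  1.e-04 -1.e+00]
shift [ 0.1 -0.  -3.7] spin -0.0006
```

It dropped in again at -43°. Now fully down, then a gentle clockwise turn.

Call:
arm_command(
  moves=[
    [0,0,1,0],
    [0,0,2,0],
    [0,0,3,0],
    [0,0,4,0],
    [0,0,5,0],
    [0,0,6,0],
    [0,0,6.2,0],
    [0,0,6.2,0],
    [0,0,6.2,0],
  ],
)

```text
clock: 26.85
tool_pos: [0.464, -0.2017, 0.1072]
orientation: [-0.0, 0.93, -0.367, -0.0]
contact_force: [-0.0, 1.6, 0.9]
gripper_width: 0.0216
```

```bash
python3 - <<'E'
from h import *
rel([.464,-.2017,.107],-43); viewer.capture("top");rel([.464,-.2017,.107],-43)
E
```

```text
t 26.85 p [ 464.  -201.7  107.2] ang -43.03 q6 0.317 F [-0.   1.6  0.9] M [ 0.4   0.04 -0.02] w 21.6
tool z [-0.  0. -1.]
shift [0.  0.  0.2] spin -0.0005
t 26.9 p [ 464.  -201.7  107.2] ang -43.03 q6 0.317 F [0.2 2.1 0.5] M [0.38 0.03 0.02] w 21.3
tool z [ 0. -0. -1.]
shift [-0.   0.   0.2] spin -0.0005
```

Call:
arm_command(
  moves=[
    [0,0,0,0.03],
    [0,0,0,0.06],
    [0,0,0,0.06],
  ],
)

```text
clock: 27.15
tool_pos: [0.464, -0.2017, 0.1072]
orientation: [0.0, 0.919, -0.395, 0.0]
contact_force: [-0.6, 1.9, -0.4]
gripper_width: 0.0217
```

```bash
python3 - <<'E'
from h import *
rel([.464,-.2017,.107],-43); viewer.capture("top");rel([.464,-.2017,.107],-43)
E
```

```text
t 27.15 p [ 464.  -201.7  107.2] ang -46.51 q6 0.378 F [-0.6  1.9 -0.4] M [ 0.42 -0.02  0.1 ] w 21.7
tool z [ 0. -0. -1.]
shift [0.  0.  0.2] spin -0.0613
t 27.2 p [ 464.  -201.7  107.2] ang -46.42 q6 0.377 F [0.2 1.4 1.1] M [ 0.45 -0.    0.16] w 21.7
tool z [ 0. -0. -1.]
shift [0.  0.  0.2] spin -0.0598
```

Call:
arm_command(
  moves=[
    [0,0,0,0.03],
    [0,0,0,0.05],
    [0,0,0,0.05],
  ],
)

```text
clock: 27.45
tool_pos: [0.464, -0.2017, 0.1072]
orientation: [0.0, 0.909, -0.417, -0.0]
contact_force: [0.9, 2.3, -0.2]
gripper_width: 0.0216
```

```bash
python3 - <<'E'
from h import *
rel([.464,-.2017,.107],-43); viewer.capture("top");rel([.464,-.2017,.107],-43)
E
```

```text
t 27.45 p [ 464.  -201.7  107.2] ang -49.33 q6 0.427 F [ 0.9  2.3 -0.2] M [ 0.44 -0.06  0.25] w 21.6
tool z [-0. -0. -1.]
shift [0.  0.  0.2] spin -0.1104
t 27.5 p [ 464.  -201.7  107.2] ang -49.28 q6 0.426 F [-0.1  2.9 -0.9] M [ 0.38 -0.07  0.21] w 21.6
tool z [ 0.  0. -1.]
shift [0.  0.  0.2] spin -0.1096
```

Torque is 0.23 at -49.3°, matching the first pass at the same angle (0.22), and above the 0.15 friction. One small step more to confirm the stop.

Call:
arm_command(
  moves=[
    [0,0,0,0.03],
    [0,0,0,0.04],
    [0,0,0,0.04],
  ],
)

```text
clock: 27.75
tool_pos: [0.464, -0.2017, 0.1072]
orientation: [0.0, 0.9, -0.435, 0.0]
contact_force: [0.8, 1.4, 0.6]
gripper_width: 0.0221
```

```bash
python3 - <<'E'
from h import *
for _ in range(4): rel([.464,-.2017,.107],-43); viewer.capture("top")
E
```

```text
t 27.75 p [ 464.  -201.7  107.2] ang -51.58 q6 0.467 F [0.8 1.4 0.6] M [ 0.47 -0.03  0.27] w 22.1
tool z [ 0. -0. -1.]
shift [0.  0.  0.2] spin -0.1498
t 27.8 p [ 464.  -201.7  107.2] ang -51.56 q6 0.466 F [-0.   1.7 -0.6] M [ 0.49 -0.04  0.29] w 21.8
tool z [ 0. -0. -1.]
shift [-0.   0.   0.2] spin -0.1494
t 27.85 p [ 464.  -201.7  107.2] ang -51.56 q6 0.466 F [ 0.6  2.3 -0.6] M [ 0.44 -0.07  0.26] w 21.6
tool z [-0.  0. -1.]
shift [0.  0.  0.2] spin -0.1494
t 27.9 p [ 464.  -201.7  107.2] ang -51.57 q6 0.467 F [ 0.1  2.7 -0. ] M [ 0.46 -0.05  0.3 ] w 21.4
tool z [ 1.e-04 -0.e+00 -1.e+00]
shift [-0.   0.   0.2] spin -0.1496
```

Torque holds at 0.28 Nm, nearly twice the friction, so this is the stop. I ease back to the zero-torque angle and lift out.

Call:
arm_command(
  moves=[
    [0,0,0,-0.05],
    [0,0,0,-0.1],
    [0,0,0,-0.13],
    [0,0,-1,-0.13],
    [0,0,-3,-0.13],
    [0,0,-6,-0.13],
    [0,0,-10,-0.13],
    [0,0,-14,-0.13],
    [0,0,-20,-0.13],
    [0,0,-26,-0.13],
    [0,0,-32,-0.13],
    [0,0,-38,-0.13],
  ],
)

```text
clock: 28.95
tool_pos: [0.4641, -0.2018, 0.1461]
orientation: [0.0, 0.927, -0.376, 0.0]
contact_force: [0.5, 0.0, -1.4]
gripper_width: 0.0222
```

Call:
arm_command(
  moves=[
    [0,0,-12,0],
    [0,0,-30,0],
    [0,0,-50,0],
    [0,0,-70,0],
    [0,0,-85,0],
    [0,0,-92,0],
    [0,0,-92,0],
  ],
)

```text
clock: 29.53
tool_pos: [0.4648, -0.2021, 0.2391]
orientation: [0.0, 0.927, -0.376, 0.002]
contact_force: [-0.2, -0.3, -1.9]
gripper_width: 0.0216
```

```bash
python3 - <<'E'
from h import *
rel([.5344,.1557,.24],30)
s,_=viewer.capture("side")
cv2.imwrite("pics/d1.png",cv2.resize(s[150:350,210:380],None,fx=3,fy=3,interpolation=2))
E
```

```text
t 29.5333 p [ 464.8 -202.1  239.1] ang -44.18 q6 0.337 F [-0.2 -0.3 -1.9] M [-0.06  0.03  0.01] w 21.6
tool z [ 0.0032 -0.0015 -1.    ]
shift [-199.4 -305.1   -1.2] spin -1.2946
```

View pics/d1.png

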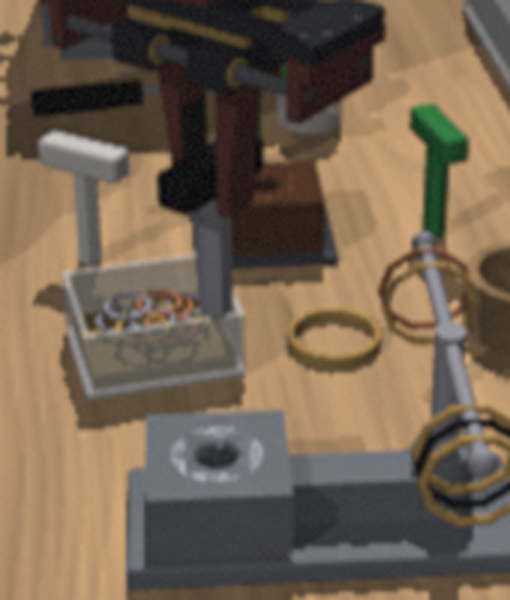

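The key came out cleanly (shank at crop 212,260; screw hole clear at 217,455). I return at the pick-up angle, so the in-hand offset is the same.

Call:
arm_command(
  moves=[
    [-10,-15,-1,-0.1],
    [-28,-43,-1,-0.22],
    [-48,-73,-1,-0.34],
    [-68,-104,-1,-0.46],
    [-88,-134,-1,-0.58],
    [-106,-162,-1,-0.7],
    [-124,-190,-1,-0.82],
    [-140,-214,-1,-0.94],
    [-154,-236,-1,-1.06],
    [-166,-254,-1,-1.18],
    [-176,-269,-1,-1.3],
    [-180,-275,-1,-1.42],
  ],
)

```text
clock: 30.58
tool_pos: [0.5261, 0.1231, 0.2366]
orientation: [-0.0, 0.947, 0.322, -0.001]
contact_force: [-0.4, 0.1, -0.7]
gripper_width: 0.0218
```

```bash
python3 -c "
from h import *
rel([.5344,.1557,.24],58.55)"
```

```text
t 30.5833 p [526.1 123.1 236.6] ang 37.63 q6 -0.449 F [-0.4  0.1 -0.7] M [ 0.   -0.15 -0.01] w 21.8
tool z [-0.0021  0.     -1.    ]
shift [ 26.5 -20.7  -3.4] spin -0.3652
```

Call:
arm_command(
  moves=[
    [8,-6,-3,-0.12],
    [18,-14,-3,-0.24],
    [25,-20,-3,-0.36],
    [26,-20,-3,-0.365],
    [26,-20,-3,-0.365],
    [26,-20,-3,-0.365],
  ],
)

```text
clock: 31.08
tool_pos: [0.5346, 0.1521, 0.2402]
orientation: [-0.0, 0.875, 0.484, -0.001]
contact_force: [0.6, 0.0, -1.8]
gripper_width: 0.0217
```

```bash
python3 -c "
from h import *
rel([.5344,.1557,.15],58.55)"
```

```text
t 31.0833 p [534.6 152.1 240.2] ang 57.91 q6 -0.755 F [ 0.6  0.  -1.8] M [ 0.   -0.09  0.04] w 21.7
tool z [-1.7e-03 -6.0e-04 -1.0e+00]
shift [ 3.1 -1.9 90.2] spin -0.0112
```

Call:
arm_command(
  moves=[
    [3,-1.9,10,-0.011],
    [3,-1.9,35,-0.011],
    [3,-1.9,60,-0.011],
    [3,-1.9,80,-0.011],
    [3,-1.9,92,-0.011],
    [3,-1.9,98,-0.011],
    [3,-1.9,98,-0.011],
    [3,-1.9,98,-0.011],
  ],
)

```text
clock: 31.75
tool_pos: [0.5355, 0.1562, 0.1435]
orientation: [0.0, 0.872, 0.49, 0.0]
contact_force: [-0.4, 0.3, -1.1]
gripper_width: 0.0219
```

```bash
python3 - <<'E'
from h import *
rel([.5346,.1557,.0936],58.55)
s,_=viewer.capture("side")
cv2.imwrite("pics/d2.png",cv2.resize(s[155:245,240:360],None,fx=5,fy=5,interpolation=2))
E
```

```text
t 31.75 p [535.5 156.2 143.5] ang 58.7 q6 -0.762 F [-0.4  0.3 -1.1] M [ 0.02 -0.12  0.05] w 21.9
tool z [ 4.e-04  1.e-04 -1.e+00]
shift [-0.9 -0.6 49.9] spin 0.0026
```

View pics/d2.png

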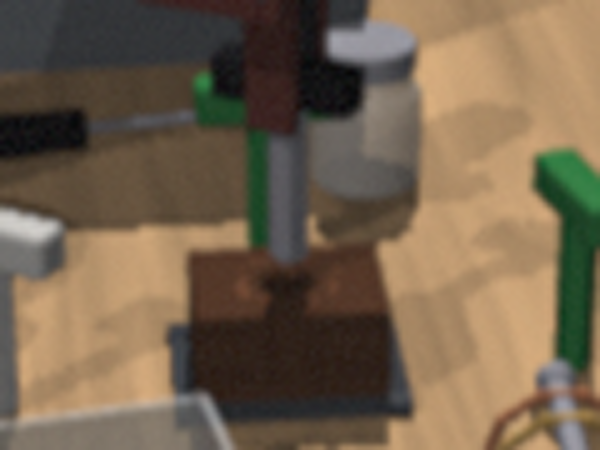

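The tip (crop 287,262) is right over the holder hole (287,285). Lowering it in.

Call:
arm_command(
  moves=[
    [-0.7,-0.5,5,0],
    [-0.7,-0.5,10,0],
    [-0.7,-0.5,15,0],
    [-0.7,-0.5,20,0],
    [-0.7,-0.5,20,0],
    [-0.7,-0.5,20,0],
  ],
)

```text
clock: 32.3
tool_pos: [0.534, 0.1558, 0.1227]
orientation: [-0.0, 0.872, 0.49, -0.0]
contact_force: [0.4, -0.2, -2.0]
gripper_width: 0.0217
```

```bash
python3 - <<'E'
from h import *
rel([.5346,.1557,.0936],58.55)
E
```

```text
t 32.3 p [534.  155.8 122.7] ang 58.73 q6 -0.763 F [ 0.4 -0.2 -2. ] M [ 0.03 -0.23 -0.  ] w 21.7
tool z [-9.e-04 -2.e-04 -1.e+00]
shift [ 0.3  0.5 29.1] spin 0.0031
```

Call:
arm_command(
  moves=[
    [0.2,0.4,5,0],
    [0.2,0.4,10,0],
    [0.2,0.4,15,0],
    [0.2,0.4,20,0],
    [0.2,0.4,24,0],
    [0.2,0.4,26,0],
    [0.2,0.4,27,0],
    [0.2,0.4,27,0],
    [0.2,0.4,27,0],
  ],
)

```text
clock: 33.05
tool_pos: [0.5349, 0.1558, 0.0962]
orientation: [0.0, 0.872, 0.49, 0.0]
contact_force: [-0.4, -0.4, -2.3]
gripper_width: 0.0213
```

Call:
arm_command(
  moves=[
    [0,0,0.8,0],
    [0,0,1.5,0],
    [0,0,1.5,0],
    [0,0,1.5,0],
  ],
)

```text
clock: 33.38
tool_pos: [0.5348, 0.1558, 0.0948]
orientation: [0.0, 0.872, 0.49, 0.0]
contact_force: [0.0, -0.1, -1.9]
gripper_width: 0.0217
```

```bash
python3 - <<'E'
from h import *
rel([.5346,.1557,.0936],58.55)
E
```

```text
t 33.3833 p [534.8 155.8  94.8] ang 58.73 q6 -0.763 F [ 0.  -0.1 -1.9] M [ 0.03 -0.13  0.02] w 21.7
tool z [ 1.e-04  0.e+00 -1.e+00]
shift [-0.2 -0.1  1.2] spin 0.0031
```

Call:
arm_command(
  moves=[
    [-0.2,0,0.5,0],
    [-0.2,0,1,0],
    [-0.2,0,1,0],
  ],
)

```text
clock: 33.63
tool_pos: [0.5347, 0.1556, 0.0937]
orientation: [0.0, 0.872, 0.49, 0.0]
contact_force: [-0.1, -0.3, -1.6]
gripper_width: 0.0217
```

Call:
arm_command(
  moves=[
    [0,0,0,0],
    [0,0,0,0],
    [0,0,0,0],
    [0,0,0,0],
    [0,0,0,0],
    [0,0,0,0],
    [0,0,0,0],
    [0,0,0,0],
  ],
  jaw=0,
)

```text
clock: 34.3
tool_pos: [0.5347, 0.1556, 0.0937]
orientation: [-0.0, 0.872, 0.49, -0.0]
contact_force: [-0.4, 0.2, 0.3]
gripper_width: 0.0718
```

```bash
python3 - <<'E'
from h import *
rel([.5346,.1557,.0936],58.55)
s,_=viewer.capture("side")
cv2.imwrite("pics/d3.png",cv2.resize(s[115:245,220:360],None,fx=4.6,fy=4.6,interpolation=2))
E
```

```text
t 34.3 p [534.7 155.6  93.7] ang 58.73 q6 -0.763 F [-0.4  0.2  0.3] M [ 0.01 -0.13  0.05] w 71.8
tool z [-0.  0. -1.]
shift [ 0.  -0.1  0.1] spin 0.0031
```

View pics/d3.png

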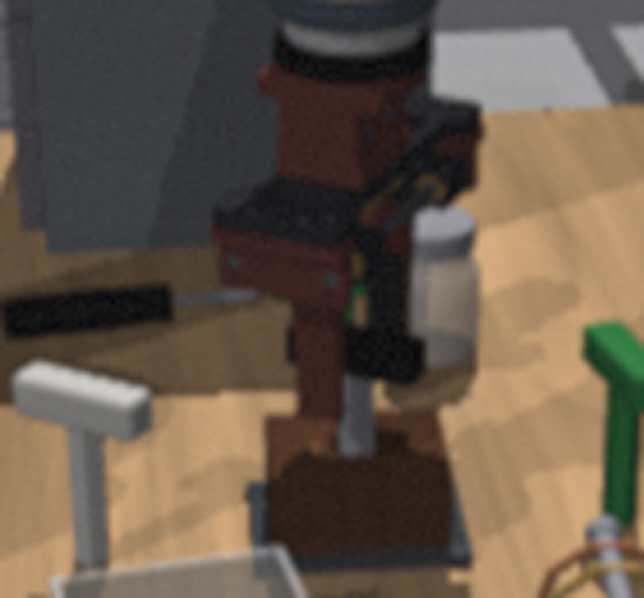

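The key stands in the wooden stand (crop 357,410), released. I retract straight up and back.

Call:
arm_command(
  moves=[
    [0,0,-5,0],
    [0,0,-20,0],
    [0,0,-40,0],
    [0,0,-65,0],
    [0,0,-95,0],
    [0,0,-125,0],
    [0,0,-150,0],
    [0,0,-160,0],
    [0,0,-160,0],
  ],
)

```text
clock: 35.1
tool_pos: [0.5361, 0.156, 0.2564]
orientation: [0.001, 0.872, 0.49, 0.003]
contact_force: [-0.2, -0.5, 0.5]
gripper_width: 0.0879
```

Call:
arm_command(
  moves=[
    [-25,0,0,0],
    [-55,0,0,0],
    [-85,0,0,0],
    [-115,0,0,0],
    [-145,0,0,0],
    [-175,0,0,0],
    [-195,0,0,0],
    [-200,0,0,0],
    [-200,0,0,0],
    [-200,0,0,0],
  ],
)

```text
clock: 35.93
tool_pos: [0.431, -0.015, 0.253]
orientation: [-0.0, 0.872, 0.49, -0.0]
contact_force: [1.3, -0.4, -0.2]
gripper_width: 0.0878
```

```bash
python3 - <<'E'
from h import *
rel([.5346,.1557,.0936],58.55)
t,d=viewer.capture("top"); s,ds=viewer.capture("side")
a=cv2.resize(t[150:350,100:480],None,fx=2,fy=2); cv2.imwrite("pics/e1.png",a)
cv2.imwrite("pics/e2.png",s)
v,u=np.mgrid[:480,:640]
for n,dd,roi in(("top",d,(u>215)&(u<275)&(v>225)&(v<300)),("side",ds,(u>275)&(u<318)&(v>178)&(v<204))):
    C=cloud(n,dd); p=C[roi&(abs(C[...,2]-.111)<.005)&(abs(C[...,0]-.53)<.06)&(abs(C[...,1]-.15)<.06)]
    print(n,len(p),np.median(p[:,2]) if len(p) else 0,cv2.minAreaRect((p[:,:2]*1000).astype(np.float32)) if len(p)>5 else 0)
E
```

```text
t 35.9333 p [431. -15. 253.] ang 58.68 q6 -1.087 F [ 1.3 -0.4 -0.2] M [-0.02 -0.13 -0.02] w 87.8
tool z [-8.e-04  4.e-04 -1.e+00]
shift [ 1.997e+02 -1.000e-01  1.594e+02] spin 0.0023
top 390 0.11073139141491051 ((533.2503051757812, 156.1239776611328), (22.590383529663086, 69.3686294555664), 58.88819885253906)
side 169 0.11067455717386865 ((536.96533203125, 154.38076782226562), (25.536453247070312, 68.48973846435547), 58.63908004760742)
```

View pics/e1.png

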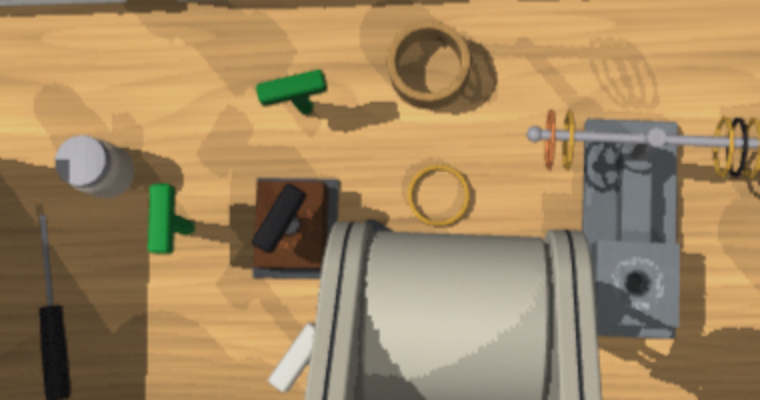

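View pics/e2.png

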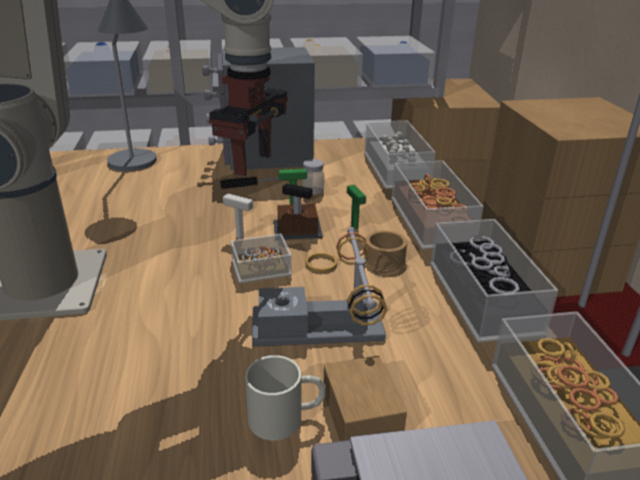

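The key stands as at the start (handle centre within 1 mm, same height 0.1107 m), the bystanders are where they were and the arm is clear. Handing in.

```bash
python3 -c "
from plant import job; print(job.job_done())"
```

```text
the job is handed in; nothing more can be done
None
```

I turned the lock screw clockwise, to its stop as far as torque shows, and put the key back in its wooden stand. I handed the job in at about 36 s. No verdict was reported.

**What I did:** The key dropped into the socket without any seeking, to about 34.5 mm below the mouth, with less than about 4 N of vertical load. I then turned it clockwise.

**What went wrong:** On the first turn I went about 0.3–0.4 rad past the stop. Torque peaked at about 0.35 Nm and then dropped in a stick-slip way. That disagreed with a clean hard stop, and I think the hex slipped over the socket's corners. This was more turning than a light touch calls for. Measured force and torque stayed well below the stated limits.

**How I rechecked the stop:** I lifted the key out, let it drop in again and turned lightly clockwise. Torque rose to a steady 0.28 Nm, well above the 0.15 Nm friction, and at 49° it matched the first pass. The screw's angle can't be seen directly, so its being at the stop rests on this torque evidence.

**Last checks:**
- **Key:** it is upright, with the handle within 1 mm of where it started and at the same height, which means fully down.
- **Arm:** the gripper is open and the arm clear of everything.
- **Bystanders:** those visible in the final pictures look unmoved, judged by eye only.

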